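Draw the filter cassette out of its bore with the hook tool

ROBOT

A 7-joint arm with a two-finger parallel gripper is mounted at the origin on a cart in front of the work surface, level with it; the furniture and walls round the work are solid. World frame = base frame: x ahead of the robot, y to its left, z up, the work surface at z = 0. Lengths are in mm, angles in rad, forces in N, time in s.
With the tool pointing down it reaches from about 400 to 875 mm from the base axis. Payload 4.4 kg.
Tool frame: the origin (TCP) lies at the very end of the fingers, on their centre line; the grasp point (between the pads) lies ctrl.grip_depth behind it (ctrl.grip_depth is the distance from the TCP to the grasp point, in mm); y points along the fingers, x is the direction in which the jaws open and shut, and the axes are right-handed (so a half turn about y gives the same grasp; the last joint's range is limited). The gripper opens to 85 mm and grips with 20 to 120 N. Pads are 22 mm wide; open, the fingers measure 114 mm over their backs; the gripper's body (76 mm by 85 mm) begins 54 mm behind the grasp point. The pads swing forward as they close: fully open they stand 13 mm farther back than shut.
Start: joints at [1.167, 0.628, 0.038, 1.517, -0.027, 0.996, -0.02], TCP at [215.447, -613.271, 197.213] pointing down, gripper open.
Joint ranges: [-3.06, 3.06], [-0.37, 2.12], [-1.25, 1.32], [0.18, 2.47], [-1.1, 4.24], [0.23, 1.98], [-2.94, 2.94]. Speed limits (rad/s): [2.57, 2.57, 3.14, 3.14, 3.14, 3.14, 3.14].

INTERFACE

Orientations are given as [roll, pitch, yaw] about the fixed x, y, z axes, in that order (R = Rz(yaw) Ry(pitch) Rx(roll)).
In Python, from cell import ctrl gives the robot as it stands.
- The arm moves only by the tool apply_moves, never from a script. Its argument "motion" is a list of rows, each a list of 5 numbers: the shift along the tool's x, y, z in cm, then the turn about the tool's y in rad, then the finger opening in cm, from 0 to 8.54. In form: [[tx, ty, tz, roll, hand], ...]. A call has 1 to 20 rows; each row is the pose to reach, as a shift and turn from the pose commanded when the call began, along the tool's axes at that moment; what a row does not reach only later rows make up. A row lasts 1/8 s, in which the tool goes at most 62.5 mm and 10.7 degrees, less where a joint would pass 70% of its speed; a pose out of reach is approached as far as the arm can. A call with a gripper value outside its range is refused whole. The fingers move at their own pace and stop on an object; the grip force is fixed at half the most. Time passes only in rows, so rows that repeat a pose let the fingers close. It gives the time, the measured TCP pose, the force and the opening at its end, in the units of the state.
- ctrl.read_state(): the state, without advancing time (a new reading comes with each control period).
- ctrl.get_image(name): name is "scene" or "top" or "wrist"; returns a dict with "image" (400x640x3 uint8, red, green, blue), "vfov" (degrees; the focal length in pixels is half the picture's height over the tangent of half this angle, whatever the lens; pixels are square), "cx", "cy" (the principal point, pixels), "extrinsics" (4x4, takes a point from world to camera coordinates); the wrist camera has in their place "tool_from_camera" (4x4, takes a point from camera to tool coordinates, whose origin is the TCP and whose axes are the tool frame's). Camera axes: x right, y up, looking along -z (the intrinsics and any distortion apply to the point x, -y, -z); pixel columns grow to the right and rows downward; lengths in mm; the calibration is good to about 2 mm. A picture is of the moment at which its call begins: read the wrist's pose just before it. There is no depth.
- ctrl.finish_job(): hands the job in, once; it reports no verdict.
Trained networks look in a picture, given as the dict that the camera call returned (one of the last four; its "shot" number tells which), for a name from the list of things; names that differ only in an ending like _2 or _b are one class to them, and where a whole thing is asked for, a point or a joint stands for the part that bears it (a point fixed in the world has none). Each returns a list of dicts, best first, with "confidence" (0 to 1); they miss things now and then, are a little off and sometimes report something else, mostly with a low value. They report only what shows in the picture. A call takes as long as a camera call. They do not tell look-alikes from the thing itself.
- ctrl.search_frame(picture, query): "location" ([x, y, z] in mm, in world coordinates, good to about 4 mm: the middle of the surface that is visible of it).
- ctrl.mark_of(picture, query): "location" ([x, y, z] in mm, in world coordinates, good to about 4 mm: a listed point, or the origin of a listed thing).
The state is a dict: "clock": time; "qpos": joint angles; "qd": joint speeds; "tau": joint torques, N m; "eef_pos": TCP position; "tool_rot": TCP orientation; "force": force on the tool from outside, world axes, zero at the start; "torque": the same for the moment, N m; "width": finger opening in mm.
Only numpy, scipy, OpenCV 4.12 (cv2) and the standard library are available. Lean on these libraries where they do the work, as an engineer would, in place of code of your own. Each camera call takes 0.05 s, during which the arm holds its last target.

TASK

Take the hook tool by its handle, reach with it into the deep bore of the grey filter unit, catch the stiff wire bail of the filter cassette by feel and draw the cassette gently (never more than about 10 N between tool and cassette, nor between tool and unit) until all of it is out of the bore and stands on the apron in front. Then unhook, lay the tool flat on the desk clear of the unit and let go of it, and leave the solder reel, the lamp carton and the file where they are.

Things in the scene. Friction and masses are not known exactly. Their poses are not given: they have to be found in the camera images.
- filter_unit: Grey bench filter unit, fixed, 94 mm wide, top 96 mm above the desk (spring cap to 106 mm). A level rectangular bore opens towards the robot. Origin on the desk (z = 0) under the middle of the bore's mouth; +x runs into the bore, +y is left seen from the robot, z up. A sprung pad in the roof, 66 mm behind the mouth, holds the cassette: drawing it takes some 2 to 7 N for about 36 mm, then less
- mouth (a point): Middle of the bore's mouth, 59 mm above the desk; axes as the filter unit. The bore is 78 mm wide, 58 mm high and 110 mm deep; its floor lies 30 mm above the desk and goes on in front of the mouth as a flat apron 70 mm long and 94 mm wide
- cassette: Filter cassette: grey block 42 (x, along the bore) by 74 (y) by 54 mm (z), 0.16 to 0.26 kg, on the bore's floor with its front face (x = -21 mm) some 58 to 64 mm behind the mouth. Origin at the middle of its underside; axes as the filter unit's, to 0.01 rad
- bail_root (a point): Point on the cassette's front face, midway across, 20 mm above its underside, where its 4 mm wire bail is hinged (upright axis): a U with one leg 13 mm above and one 13 mm below this point and an upright bar, centre 27 mm from the face; the gap behind it opens left and right. It stands turned up to 0.6 rad either way (not measured; bar up to 15 mm off the middle) and is very stiff: do not force it (20 N at the bar)
- hook_tool: Hook tool lying flat on the desk, 0.16 kg. Black handle block 42 (x) by 50 (y) by 36 mm (z), origin at the middle of its underside; grip it firmly across the 50 mm. A straight steel shaft, 5 mm thick, runs along the tool's +x at y = 0, 16 mm above the underside, to x = 115 mm, where the rod turns square to +y as the hook, whose end reaches y = 10 mm
- hook_tip (a point): Centre of the rounded end of the hook: at x = 115, y = 7.5, z = 16 mm of the hook tool, whose axes it shares
- solder_reel: Solder reel, 60 mm across, 35 mm high, standing on its flange, bystander. Origin: middle of its underside
- carton: Dark printed lamp carton, 200 (x) by 110 (y) by 74 mm high, left of the unit, bystander. Origin: middle of its underside
- file: Flat steel file lying on the desk, 16 by 200 by 4 mm, long along its y, bystander. Origin: middle of the underside
There are look-alikes about, which are no part of the job. Leave any purple look-alike of the hook_tool alone.

How it is judged:
By the outcome, as a careful person would: the job done as asked, in the order asked, and still so for the second after the job is handed in, with the robot touching nothing.
It also fails if it takes over 67 s, if anything falls off the work surface, if the arm or the gripper's body presses on something with over 40 N, if the wrist force passes 120 N, or if a joint passes its speed limit or range.

## Working session

There is one attempt and no reset: what is moved stays moved. The work goes in short steps, Python scripts to look and compute and a tool call to move; the robot and the scene stay as the last step left them, time stands still between calls to the robot, and variables do not carry over. Pictures are saved under pics/ and viewed, and the job is handed in when it is done.

Besides the shell and the picture viewer there is one more tool, called after ">>>" as name(argument=value, ...) on one line, values as JSON. apply_moves: Moves the arm, as the interface text tells. Its arguments: {"type":"object","properties":{"motion":{"type":"array","items":{"type":"array","items":{"type":"number"}}}},"required":["motion"]}

```bash
ls; mkdir -p pics; cat > h.py <<'E'
from cell import ctrl
import numpy as np, cv2
def snap(n,f):
    d=ctrl.get_image(n); cv2.imwrite('pics/'+f,cv2.cvtColor(d['image'],cv2.COLOR_RGB2BGR)); return d
E
python3 - <<'E'
from h import *
print(ctrl.read_state(), ctrl.grip_depth)
for n in ['scene','top']:
    d=snap(n,n+'0.png'); print(n,d['vfov'],d['cx'],d['cy'],d['extrinsics'].tolist() if hasattr(d['extrinsics'],'tolist') else d['extrinsics'],[k for k in d])
    for q in ['filter_unit','mouth','cassette','bail_root','hook_tool','hook_tip','solder_reel','carton','file']:
        r=ctrl.mark_of(d,q); print(q,[(np.round(x['location'],0).tolist(),round(x['confidence'],2)) for x in r])
E
```

```text
pics
{'clock': 0.0, 'qpos': array([ 1.16719756,  0.62936063,  0.03843732,  1.51836345, -0.02698573,
        0.99629963, -0.01999937]), 'qd': array([-7.44923078e-04,  2.41592435e-03, -1.08889620e-03,  1.98367945e-04,
       -1.83618801e-03, -9.23379756e-04, -3.15569846e-05]), 'tau': array([ 1.93029896e-04, -5.63410592e+01,  1.22595247e+00, -1.93444026e+01,
        1.08267830e-02,  1.06578832e-02,  5.14088458e-05]), 'eef_pos': array([ 215.21327663, -612.6064689 ,  196.28113371]), 'tool_rot': array([-1.57083154,  0.0019128 , -1.23298535]), 'force': array([-0.43443602, -0.29388629,  0.44279192]), 'torque': array([0.0171015 , 0.02405881, 0.04502825]), 'width': 85.30852690401967} 18.700000000000003
scene 46.71480699843341 320.0209057371006 204.85549205971645 [[-0.7073812901986704, -0.7064873730772441, 0.0220749169710624, 381.58927258008845], [0.3618199297515469, -0.33509554849241124, 0.8699409818000043, -286.1899502902227], [-0.6072051125537812, 0.6233671190101265, 0.49266153312955635, -1041.200200065952], [0.0, 0.0, 0.0, 1.0]] ['image', 'vfov', 'cx', 'cy', 'extrinsics', 'shot']
filter_uni
[... 854 characters left out ...]
64562477546, 0.11680232648067473, -586.0882136222411], [-0.11680040646525691, 0.0009387928840757871, 0.9931549646039493, -1727.7126990540937], [0.0, 0.0, 0.0, 1.0]] ['image', 'vfov', 'cx', 'cy', 'extrinsics', 'shot']
filter_unit []
mouth [([632.0, 26.0, 58.0], 0.58), ([635.0, 28.0, -4.0], 0.25)]
cassette []
bail_root []
hook_tool [([473.0, 256.0, 5.0], 0.74), ([466.0, -431.0, -3.0], 0.7), ([460.0, -280.0, 3.0], 0.64), ([425.0, -159.0, 1.0], 0.64)]
hook_tip [([570.0, -309.0, 24.0], 0.82), ([585.0, -429.0, 13.0], 0.66), ([453.0, 140.0, 15.0], 0.52), ([326.0, -98.0, 16.0], 0.51)]
solder_reel [([680.0, -160.0, 2.0], 0.79)]
carton [([747.0, 316.0, -1.0], 0.86)]
file [([723.0, -376.0, 0.0], 0.51)]
```

View pics/scene0.png

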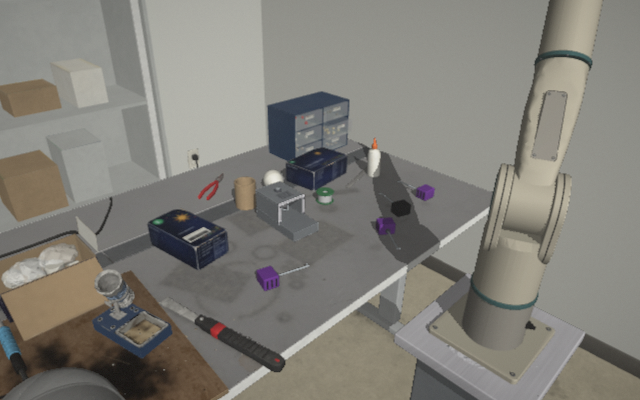

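View pics/top0.png

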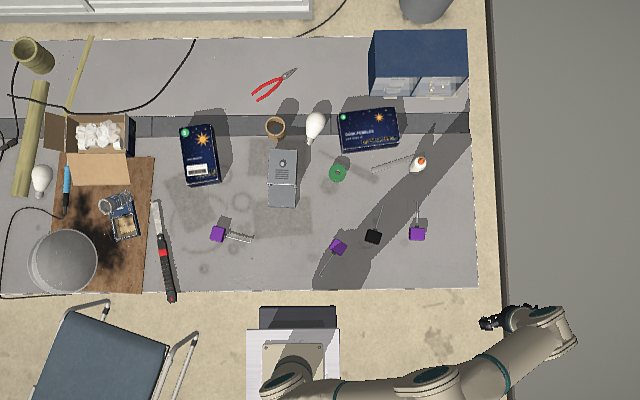

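```bash
python3 - <<'E'
import cv2
s=cv2.imread('pics/scene0.png');t=cv2.imread('pics/top0.png')
cv2.imwrite('pics/c1.png',cv2.resize(s[165:245,230:350],None,fx=6,fy=6,interpolation=cv2.INTER_CUBIC))
cv2.imwrite('pics/c2.png',cv2.resize(t[130:220,250:350],None,fx=6,fy=6,interpolation=cv2.INTER_CUBIC))
cv2.imwrite('pics/c3.png',cv2.resize(t[190:270,310:440],None,fx=6,fy=6,interpolation=cv2.INTER_CUBIC))
E
```

```text
(no output)
```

View pics/c1.png

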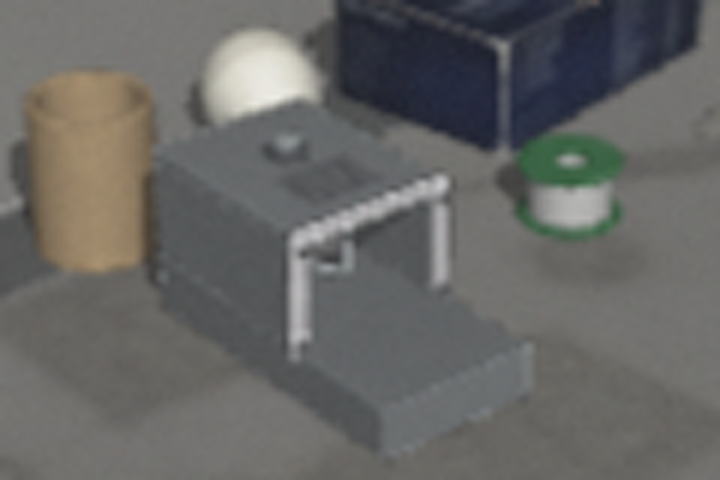

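View pics/c2.png

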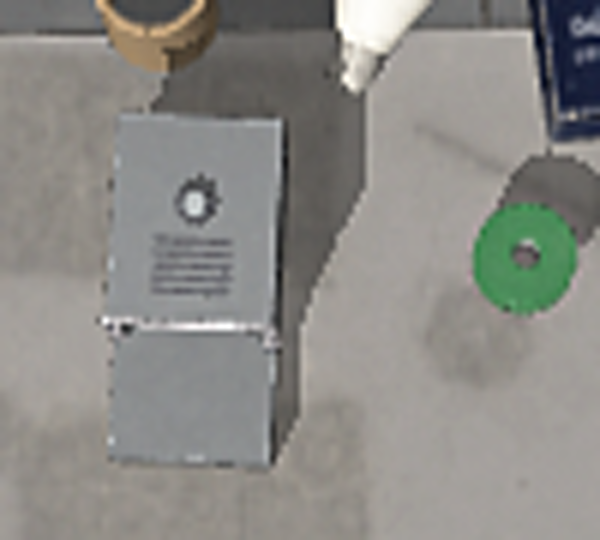

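View pics/c3.png

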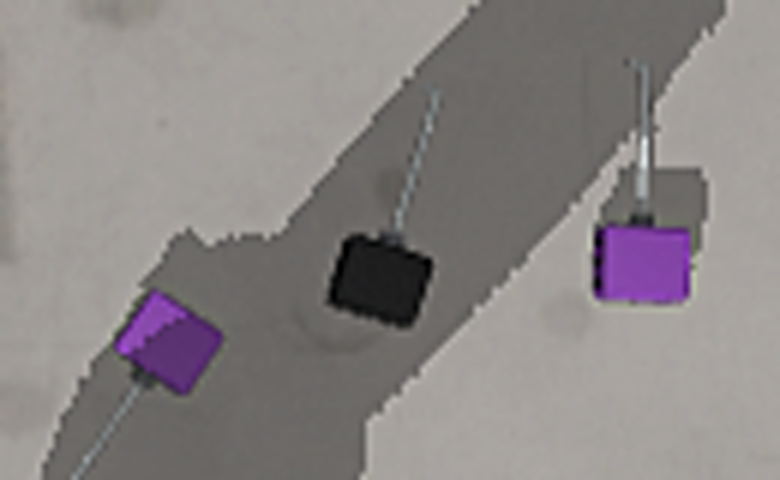

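```bash
cat >> h.py <<'E'
CAL={'scene':(46.71480699843341,320.0209,204.8555,np.array([[-0.7073812901986704,-0.7064873730772441,0.0220749169710624,381.58927258008845],[0.3618199297515469,-0.33509554849241124,0.8699409818000043,-286.1899502902227],[-0.6072051125537812,0.6233671190101265,0.49266153312955635,-1041.200200065952]])),
'top':(42.6504576134847,310.4911,199.3168,np.array([[-0.01363082694809623,-0.9999068795370301,-0.0006578839033523606,-59.412638661234],[0.9930618639371175,-0.013614364562477546,0.11680232648067473,-586.0882136222411],[-0.11680040646525691,0.0009387928840757871,0.9931549646039493,-1727.7126990540937]]))}
def ray(c,u,v):
    vf,cx,cy,E=CAL[c]; f=200/np.tan(np.radians(vf/2))
    d=E[:,:3].T@np.array([(u-cx)/f,-(v-cy)/f,-1]); o=-E[:,:3].T@E[:,3]; return o,d
def onz(c,u,v,z):
    o,d=ray(c,u,v); return o+d*(z-o[2])/d[2]
def proj(c,p):
    vf,cx,cy,E=CAL[c]; f=200/np.tan(np.radians(vf/2)); q=E[:,:3]@np.asarray(p,float)+E[:,3]
    return np.array([cx+f*q[0]/-q[2],cy-f*q[1]/-q[2]])
E
python3 - <<'E'
from h import *
np.set_printoptions(precision=1,suppress=True)
T=lambda x,y,ox,oy:((x-3+.5)/6+ox,(y-3+.5)/6+oy)
print('top apron',[onz('top',*T(x,y,250,130),30) for x,y in [(108,460),(272,466)]])
print('top roof',[onz('top',*T(x,y,250,130),96) for x,y in [(118,115),(285,122),(108,320),(275,328)]])
print('scene apron',[onz('scene',*T(x,y,230,165),30) for x,y in [(382,410),(532,347)]], 'roof front', [onz('scene',*T(x,y,230,165),96) for x,y in [(293,235),(445,180)]])
print('bail low', onz('scene',*T(350,268,230,165),37), onz('scene',*T(348,245,230,165),45),onz('scene',*T(318,268,230,165),37))
print('handle top',[onz('top',*T(x,y,310,190),36) for x,y in [(347,234),(434,262),(408,327),(330,303)]])
print('shaft',[onz('top',*T(x,y,310,190),16) for x,y in [(395,228),(437,93)]])
E
```

```text
top apron [array([563.7,  80.6,  30. ]), array([559. , -13.5,  30. ])]
top roof [array([750.8,  68.8,  96. ]), array([745.5, -24.6,  96. ]), array([634.9,  74.8,  96. ]), array([629.2, -17.9,  96. ])]
scene apron [array([570. ,  78.6,  30. ]), array([561.7, -13.9,  30. ])] roof front [array([637.8,  74.3,  96. ]), array([628.9, -17.6,  96. ])]
bail low [672.2   8.2  37. ] [680.2   2.3  45. ] [683.3  20.2  37. ]
handle top [array([ 481.8, -260.3,   36. ]), array([ 465.2, -309.3,   36. ]), array([ 428.6, -293.5,   36. ]), array([ 442.8, -249.6,   36. ])]
shaft [array([ 486. , -290.2,   16. ]), array([ 563.8, -316.8,   16. ])]
```

```bash
cat >> h.py <<'E'
np.set_printoptions(precision=2,suppress=True)
def rel(cmd,yaw,tgt,tyaw):
    """shift cm in tool axes (at cmd pose) + turn about tool y"""
    c,s=np.cos(yaw),np.sin(yaw); d=np.asarray(tgt,float)-np.asarray(cmd,float)
    return np.round([(d[0]*c+d[1]*s)/10,-d[2]/10,(-d[0]*s+d[1]*c)/10,-(tyaw-yaw)],3)
E
python3 -c "
from h import *
print(rel([215.447,-613.271,197.213],-1.233,[454.6,-278.2,130],-1.896))"
```

```text
[-23.69   6.72  33.67   0.66]
```

>>> apply_moves(motion=[[-23.7, 6.7, 33.7, 0.66, 8.5], [-23.7, 6.7, 33.7, 0.66, 8.5], [-23.7, 6.7, 33.7, 0.66, 8.5], [-23.7, 6.7, 33.7, 0.66, 8.5], [-23.7, 6.7, 33.7, 0.66, 8.5], [-23.7, 6.7, 33.7, 0.66, 8.5], [-23.7, 6.7, 33.7, 0.66, 8.5], [-23.7, 6.7, 33.7, 0.66, 8.5], [-23.7, 6.7, 33.7, 0.66, 8.5], [-23.7, 6.7, 33.7, 0.66, 8.5], [-23.7, 6.7, 33.7, 0.66, 8.5], [-23.7, 6.7, 33.7, 0.66, 8.5]])

```text
clock: 2.5
eef_pos: [454.5, -278.7, 130.3]
tool_rot: [-1.571, -0.0, -1.894]
force: [0.5, 0.1, 0.8]
width: 84.7
```

```bash
python3 - <<'E'
from h import *
s=ctrl.read_state(); print(s['clock'],s['eef_pos'],s['tool_rot'],s['qpos'],s['force'])
d=snap('wrist','w1.png'); print(d['vfov'],d['cx'],d['cy'],np.array(d['tool_from_camera']).tolist())
d=snap('scene','scene1.png')
im=d['image'][190:225,265:310]; cv2.imwrite('pics/c4.png',cv2.cvtColor(cv2.resize(im,None,fx=16,fy=16,interpolation=cv2.INTER_NEAREST),cv2.COLOR_RGB2BGR))
E
```

```text
2.5 [ 454.45 -278.67  130.32] [-1.57 -0.   -1.89] [ 0.35  0.56  0.22  1.92 -0.18  0.68 -1.22] [0.49 0.1  0.83]
64.0137179656834 322.72279389077875 194.1869615946699 [[0.9999990317722223, 0.00023298799676978705, -0.00137192245035887, -1.0782206301492154], [-0.0013741012413931622, 0.32103050080280965, -0.9470678589204017, -177.06254486858106], [0.00021977350804640593, 0.9470688271033363, 0.32103051012125716, 82.08698557711291], [0.0, 0.0, 0.0, 1.0]]
```

View pics/w1.png

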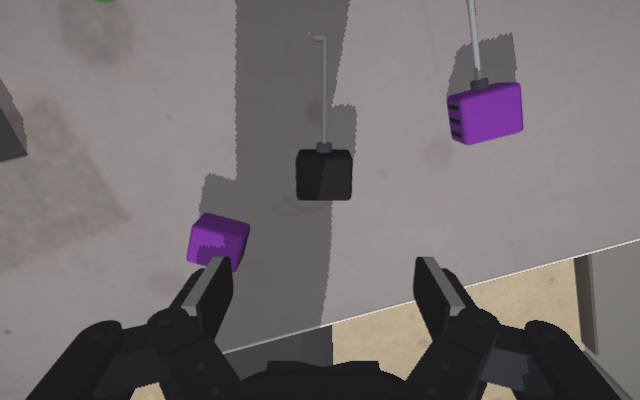

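View pics/c4.png

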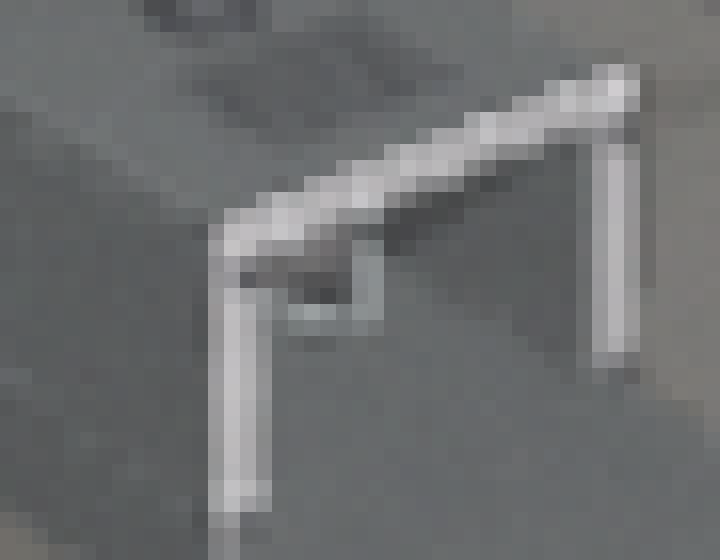

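```bash
python3 - <<'E'
from h import *
o=np.array([632,28.9]);yaw=-.06
c,s=np.cos(yaw),np.sin(yaw)
def W(x,y,z): return [o[0]+c*x-s*y,o[1]+s*x+c*y,z]
def L(p): d=p[:2]-o; return np.array([c*d[0]+s*d[1],-s*d[0]+c*d[1]])
for n,p in {'frameL foot':(0,39,30),'frameR foot':(0,-39,30),'top L':(0,39,88),'top R':(0,-39,88),'apL':(-70,47,30),'apR':(-70,-47,30)}.items(): print(n,proj('scene',W(*p)))
for u,v in [(287.5,209.4),(287.5,209.8),(287,209.4),(288,209.4)]: print(u,v,L(onz('scene',u,v,37)))
for face in (58,61,64):
  for th in (-.2,-.35,-.5,-.6):
    b=(face-27*np.cos(th),27*np.sin(th)); print(face,th,b,proj('scene',W(*b,37)),proj('scene',W(face,0,37)))
# wrist: handle offset
T=np.array([[1,0.00023,-.00137,-1.08],[-.00137,.32103,-.94707,-177.06],[.0002,.94707,.32103,82.087]])
f=200/np.tan(np.radians(64.0137/2))
p0=np.array([454.45,-278.67,130.32]);cy,sy=np.cos(-1.894),np.sin(-1.894)
def wr(u,v,z):
    d=T[:,:3]@[(u-322.72)/f,-(v-194.187)/f,-1]; t=T[:,3]
    k=((130.32-z)-t[1])/d[1]; q=t+k*d
    return p0[:2]+q[0]*np.array([cy,sy])+q[2]*np.array([-sy,cy]), q
for u,v,z in [(299,150,36),(350,150,36),(297,199,36),(352,199,36),(324,145,16),(324,38,16),(308,37,16)]: print(u,v,*wr(u,v,z))
E
```

```text
frameL foot [281.33 222.88]
frameR foot [301.67 214.32]
top L [280.95 205.84]
top R [301.72 197.66]
apL [294.08 233.81]
apR [318.8  222.74]
287.5 209.4 [ 41.44 -16.72]
287.5 209.8 [ 39.51 -15.21]
287 209.4 [ 42.42 -15.54]
288 209.4 [ 40.47 -17.91]
58 -0.2 (np.float64(31.538202398286476), np.float64(-5.364071931466653)) [286.57 211.85] [279.89 209.05]
58 -0.35 (np.float64(32.63693675312077), np.float64(-9.258240801297186)) [287.35 211.29] [279.89 209.05]
58 -0.5 (np.float64(34.305270828959934), np.float64(-12.94448954231348)) [287.97 210.7 ] [279.89 209.05]
58 -0.6 (np.float64(35.715938397438684), np.float64(-15.245346781665955)) [288.27 210.28] [279.89 209.05]
61 -0.2 (np.float64(34.53820239828647), np.float64(-5.364071931466653)) [285.96 211.46] [279.3  208.67]
61 -0.35 (np.float64(35.63693675312077), np.float64(-9.258240801297186)) [286.75 210.91] [279.3  208.67]
61 -0.5 (np.float64(37.305270828959934), np.float64(-12.94448954231348)) [287.36 210.32] [279.3  208.67]
61 -0.6 (np.float64(38.715938397438684), np.float64(-15.245346781665955)) [287.67 209.9 ] [279.3  208.67]
64 -0.2 (np.float64(37.53820239828647), np.float64(-5.364071931466653)) [285.36 211.08] [278.71 208.29]
64 -0.35 (np.float64(38.63693675312077), np.float64(-9.258240801297186)) [286.14 210.53] [278.71 208.29]
64 -0.5 (np.float64(40.305270828959934), np.float64(-12.94448954231348)) [286.76 209.94] [278.71 208.29]
64 -0.6 (np.float64(41.715938397438684), np.float64(-15.245346781665955)) [287.07 209.52] [278.71 208.29]
299 150 [ 489.57 -268.3 ] [-20.99  94.32  30.01]
350 150 [ 475.71 -309.67] [22.64 94.32 30.01]
297 199 [ 448.3  -251.47] [-23.83  94.32 -14.47]
352 199 [ 432.56 -298.41] [ 25.67  94.32 -14.49]
324 145 [ 483.48 -288.92] [  0.5  114.32  30.78]
324 38 [ 567.53 -316.93] [  0.37 114.32 119.37]
308 37 [ 572.42 -304.66] [-12.82 114.32 120.12]
```

```bash
python3 - <<'E'
import cv2
s=cv2.imread('pics/w1.png')[130:210,280:370]
cv2.imwrite('pics/c5.png',cv2.resize(s,None,fx=7,fy=7,interpolation=cv2.INTER_NEAREST))
E
```

```text
(no output)
```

View pics/c5.png

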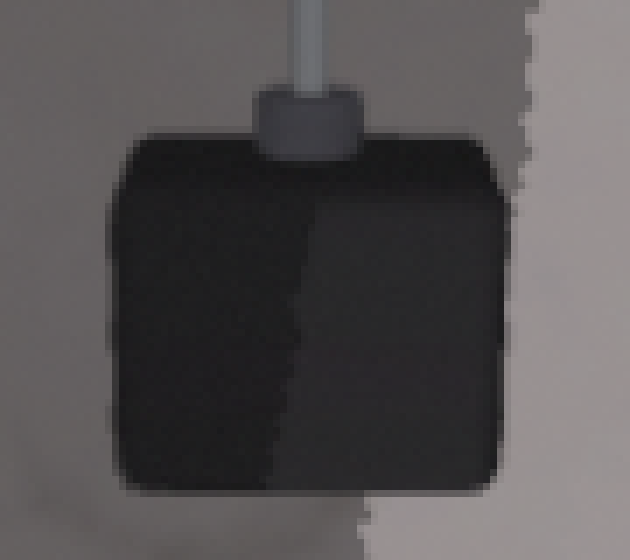

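>>> apply_moves(motion=[[0.06, 5, 0.4, 0, 8.5], [0.06, 10, 0.4, 0, 8.5], [0.06, 12, 0.4, 0, 8.5], [0.06, 12.6, 0.4, 0, 8.5], [0.06, 12.6, 0.4, 0, 8.5], [0.06, 12.6, 0.4, 0, 8.5], [0.06, 12.6, 0.4, 0, 4.5], [0.06, 12.6, 0.4, 0, 4.5], [0.06, 12.6, 0.4, 0, 4.5], [0.06, 12.6, 0.4, 0, 4.5], [0.06, 12.6, 0.4, 0, 4.5], [0.06, 12.6, 0.4, 0, 4.5]])

```text
clock: 4.1
eef_pos: [458.4, -279.8, 4.2]
tool_rot: [-1.571, 0.0, -1.893]
force: [0.4, 0.2, -0.1]
width: 45.0
```

```bash
python3 - <<'E'
from h import *
s=ctrl.read_state(); print(s['clock'],s['eef_pos'],s['tool_rot'],s['force'],s['width'])
d=snap('wrist','w2.png')
E
```

```text
4.1 [ 458.42 -279.8     4.16] [-1.57  0.   -1.89] [ 0.44  0.21 -0.09] 44.970067690357666
```

View pics/w2.png

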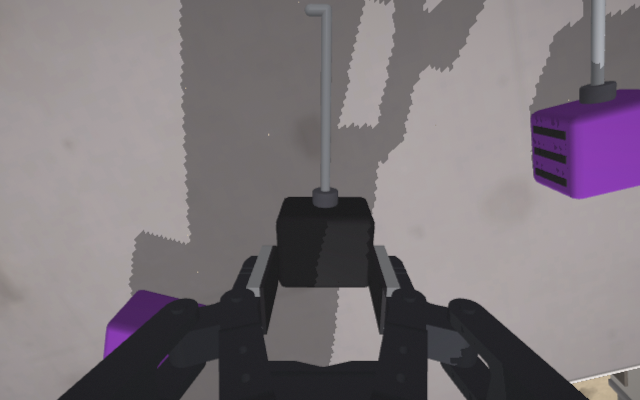

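```bash
python3 - <<'E'
from h import *
T=np.array([[1,0.00023,-.00137,-1.08],[-.00137,.32103,-.94707,-177.06],[.0002,.94707,.32103,82.087]])
f=200/np.tan(np.radians(64.0137/2))
def pj(q):
    c=T[:,:3].T@(np.array(q,float)-T[:,3]); return np.array([322.72+f*c[0]/-c[2],194.187-f*c[1]/-c[2]])
for q in [(0,0,0),(0,-18.7,0),(25,-18.7,11),(25,-18.7,-11),(25,-32,21),(25,-32,-21),(-25,-32,21),(-25,-32,-21),(25,0,21),(0,-12,115),(25,-4,-11),(25,-4,11)]: print(q,pj(q))
E
```

```text
(0, 0, 0) [324.07 228.65]
(0, -18.7, 0) [324.26 243.01]
(25, -18.7, 11) [370.58 224.7 ]
(25, -18.7, -11) [368.69 260.56]
(25, -32, 21) [375.43 217.17]
(25, -32, -21) [371.25 290.  ]
(-25, -32, 21) [273.53 217.2 ]
(-25, -32, -21) [277.4  290.06]
(25, 0, 21) [366.83 195.91]
(0, -12, 115) [324.61   9.43]
(25, -4, -11) [365.35 248.  ]
(25, -4, 11) [366.97 214.34]
```

>>> apply_moves(motion=[[0, 0, 0, 0, 3.5], [0, 0, 0, 0, 3.5], [0, 0, 0, 0, 3.5]])

```text
clock: 4.53
eef_pos: [458.5, -279.8, 4.2]
tool_rot: [-1.571, 0.0, -1.893]
force: [-0.4, 0.2, 0.6]
width: 34.9
```

```bash
python3 - <<'E'
from h import *
s=ctrl.read_state(); print(s['clock'],s['eef_pos'],s['tool_rot'],s['force'],s['width'])
d=snap('wrist','w3.png')
E
```

```text
4.525 [ 458.47 -279.81    4.21] [-1.57  0.   -1.89] [-0.36  0.17  0.57] 34.860101489787354
```

View pics/w3.png

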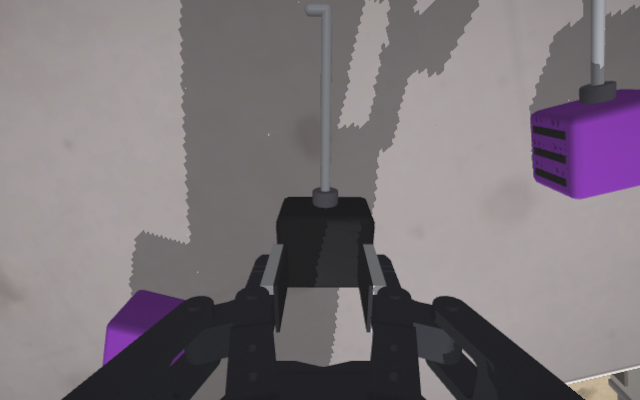

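```bash
python3 - <<'E'
from h import *
d=snap('scene','scene2.png'); t=snap('top','top2.png')
print(proj('scene',[458.5,-279.8,4.2]),proj('scene',[458.5,-279.8,36]),proj('top',[458.5,-279.8,4.2]))
a=d['image'][170:260,350:470]; cv2.imwrite('pics/c6.png',cv2.cvtColor(cv2.resize(a,None,fx=6,fy=6,interpolation=cv2.INTER_CUBIC),cv2.COLOR_RGB2BGR))
E
```

```text
[399.18 211.96] [400.24 203.36] [372.21 235.77]
```

View pics/c6.png

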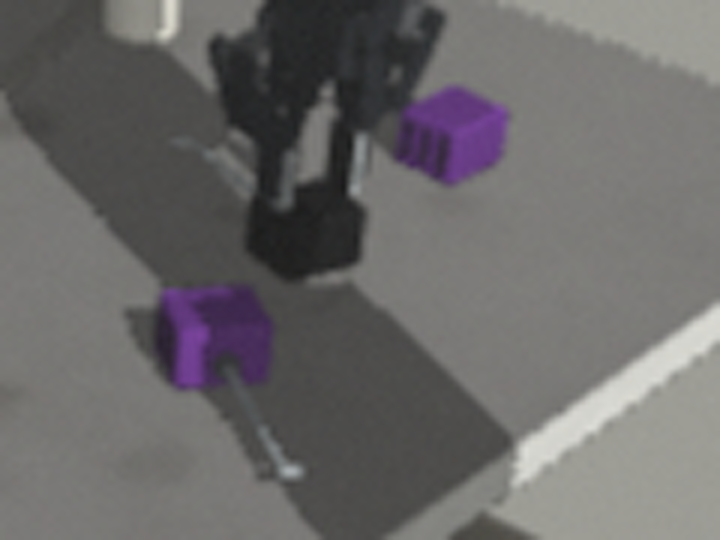

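View pics/top2.png

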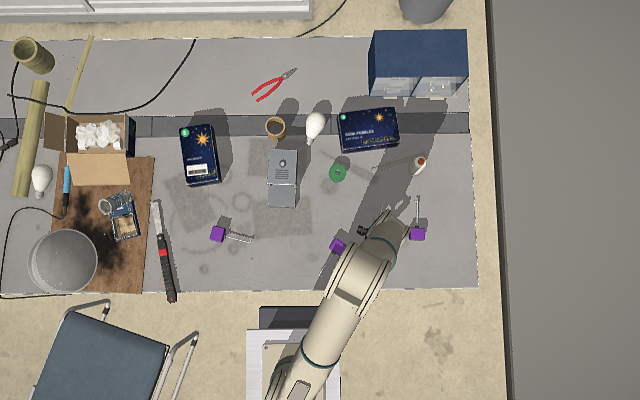

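```bash
python3 - <<'E'
from h import *
p=np.array([458.5,-279.8]);j=np.array([np.cos(-1.893),np.sin(-1.893)]);z_=np.array([-j[1],j[0]])
for h in (4,20,36,45,55):
    for w in (17.5,):
        print(h,[6*(proj('scene',[*(p+s*w*j+a*z_),h])-[350,170]) for s in (1,-1) for a in (11,-11)])
print('handle', [6*(proj('scene',[*(p+s*25*j+a*z_),h])-[350,170]) for h in(0,36) for s in (1,-1) for a in (21,-21)])
E
python3 -c "
import cv2
s=cv2.imread('pics/w3.png')[180:350,220:420]
cv2.imwrite('pics/c7.png',cv2.resize(s,None,fx=4,fy=3.5))"
```

```text
4 [array([309.95, 235.96]), array([333.88, 254.7 ]), array([256.31, 249.45]), array([279.85, 268.52])]
20 [array([313.18, 210.31]), array([337.28, 228.85]), array([259.28, 223.63]), array([282.99, 242.5 ])]
36 [array([316.44, 184.39]), array([340.71, 202.73]), array([262.29, 197.54]), array([286.16, 216.2 ])]
45 [array([318.29, 169.69]), array([342.65, 187.92]), array([263.99, 182.74]), array([287.95, 201.29])]
55 [array([320.36, 153.25]), array([344.83, 171.35]), array([265.9 , 166.19]), array([289.96, 184.61])]
handle [array([309.78, 231.1 ]), array([355.55, 266.83]), array([233.49, 250.22]), array([278.2 , 286.85]), array([317.03, 173.44]), array([363.52, 208.32]), array([239.92, 192.01]), array([285.32, 227.79])]
```

View pics/c7.png

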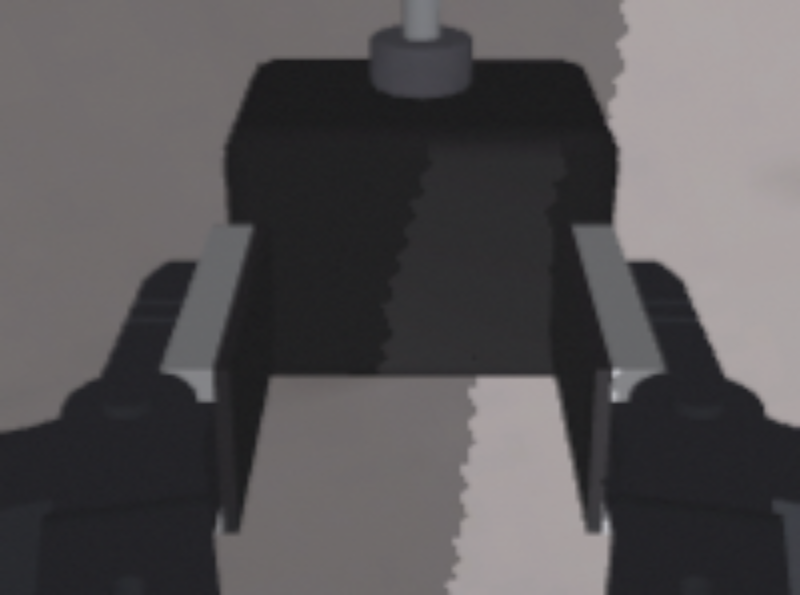

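>>> apply_moves(motion=[[0, 0, 0, 0, 8.5], [0, 0, 0, 0, 8.5], [0, 0, 0, 0, 8.5], [0, 0.7, 0, 0, 8.5], [0, 1.4, 0, 0, 8.5], [0, 2, 0, 0, 8.5], [0, 2, 0, 0, 8.5]])

```text
clock: 5.55
eef_pos: [458.0, -279.6, -16.5]
tool_rot: [-1.572, 0.0, -1.893]
force: [-0.7, 0.4, -0.0]
width: 84.9
```

```bash
python3 - <<'E'
from h import *
s=ctrl.read_state(); print(s['clock'],s['eef_pos'],s['tool_rot'],s['force'],s['width'])
d=snap('wrist','w4.png')
d=snap('scene','s4.png')
a=d['image'][170:260,350:470]; cv2.imwrite('pics/c8.png',cv2.cvtColor(cv2.resize(a,None,fx=6,fy=6,interpolation=cv2.INTER_CUBIC),cv2.COLOR_RGB2BGR))
E
```

```text
5.55 [ 457.98 -279.55  -16.52] [-1.57  0.   -1.89] [-0.7   0.39 -0.01] 84.94990119836618
```

View pics/c8.png

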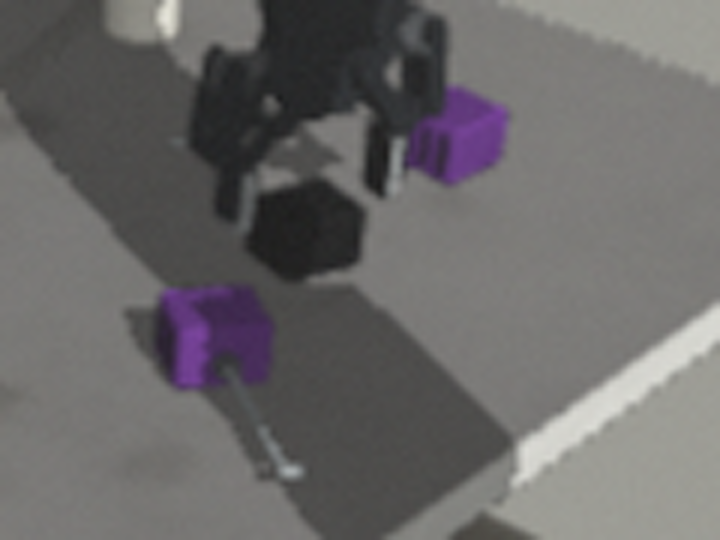

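View pics/w4.png

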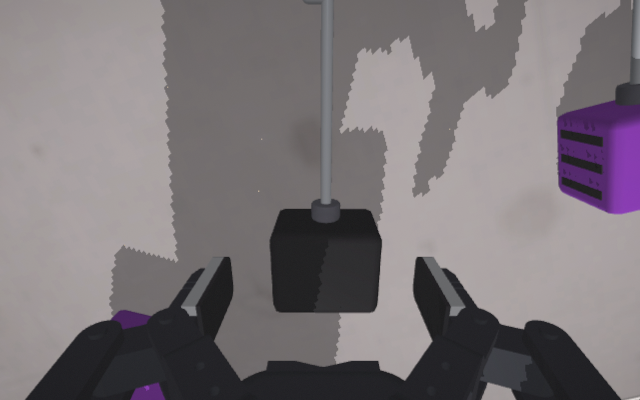

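>>> apply_moves(motion=[[0, 0.6, 0, 0, 8.5], [0, 1.2, 0, 0, 8.5], [0, 1.7, 0, 0, 8.5], [0, 2.0, 0, 0, 8.5], [0, 2.0, 0, 0, 8.5]])

```text
clock: 6.28
eef_pos: [458.3, -279.7, -36.1]
tool_rot: [-1.571, 0.0, -1.893]
force: [-0.1, 0.4, -0.0]
width: 85.0
```

>>> apply_moves(motion=[[0, 0, 0, 0, 4.2], [0, 0, 0, 0, 4.2], [0, 0, 0, 0, 4.2], [0, 0, 0, 0, 4.2], [0, 0, 0, 0, 4.2]])

```text
clock: 6.9
eef_pos: [458.8, -280.1, -35.4]
tool_rot: [-1.57, -0.0, -1.893]
force: [-0.2, -0.5, 4.7]
width: 49.1
```

```bash
python3 - <<'E'
from h import *
s=ctrl.read_state(); print(s['clock'],s['eef_pos'],s['tool_rot'],s['force'],s['width'])
d=snap('wrist','w5.png')
d=snap('scene','s5.png')
a=d['image'][170:260,350:470]; cv2.imwrite('pics/c9.png',cv2.cvtColor(cv2.resize(a,None,fx=6,fy=6,interpolation=cv2.INTER_CUBIC),cv2.COLOR_RGB2BGR))
E
```

```text
6.9 [ 458.78 -280.07  -35.37] [-1.57 -0.   -1.89] [-0.21 -0.52  4.69] 49.14160615610879
```

View pics/c9.png

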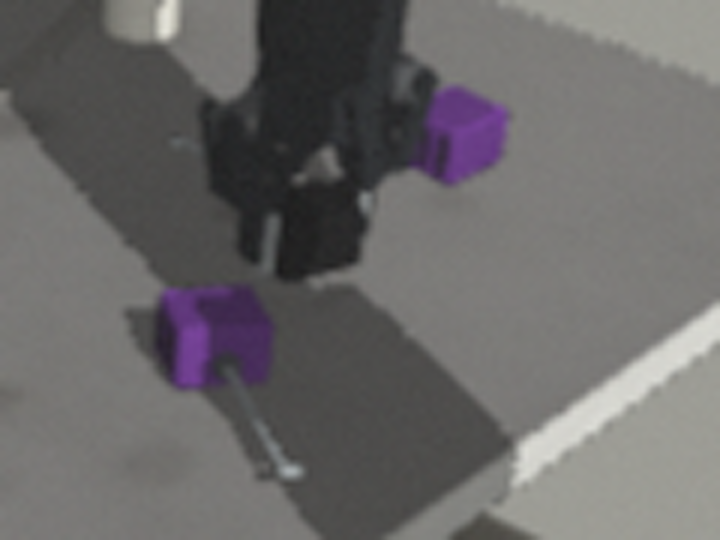

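View pics/w5.png

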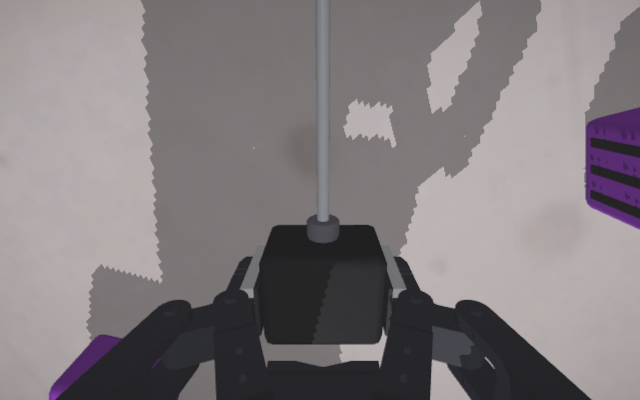

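```bash
python3 -c "
from h import *
print(rel([458.8,-280.1,-35.4],-1.893,[555.5,2.3,80],-1.631))"
```

```text
[-29.85 -11.54   0.23  -0.26]
```

>>> apply_moves(motion=[[0, -1, 0, 0, 4.2], [0, -3.5, 0, 0, 4.2], [0, -7, 0, 0, 4.2], [-4, -11, 0, 0, 4.2], [-9, -11.5, 0.2, -0.07, 4.2], [-14, -11.5, 0.2, -0.14, 4.2], [-19, -11.5, 0.2, -0.21, 4.2], [-24, -11.5, 0.2, -0.26, 4.2], [-28, -11.5, 0.2, -0.26, 4.2], [-29.8, -11.5, 0.2, -0.26, 4.2], [-29.8, -11.5, 0.2, -0.26, 4.2], [-29.8, -11.5, 0.2, -0.26, 4.2]])

```text
clock: 8.5
eef_pos: [554.0, -0.2, 79.3]
tool_rot: [-1.571, -0.002, -1.636]
force: [-0.2, -0.9, -1.8]
width: 49.5
```

```bash
python3 - <<'E'
from h import *
s=ctrl.read_state(); print(s['clock'],s['eef_pos'],s['tool_rot'],s['force'],s['width'])
d=snap('wrist','w6.png')
d=snap('scene','s6.png')
E
```

```text
8.5 [553.99  -0.25  79.27] [-1.57 -0.   -1.64] [-0.18 -0.94 -1.77] 49.45881705165986
```

View pics/w6.png

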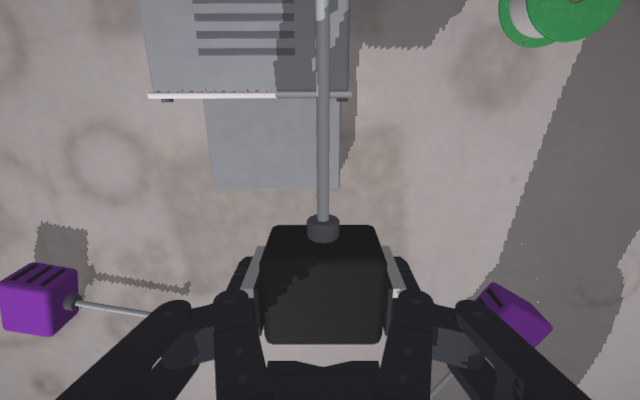

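View pics/s6.png

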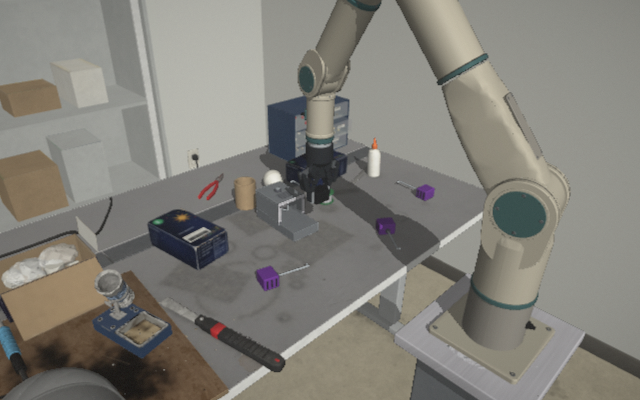

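```bash
cat >> h.py <<'E'
TC=np.array([[0.9999990317722223,0.00023298799676978705,-0.00137192245035887,-1.0782206301492154],[-0.0013741012413931622,0.32103050080280965,-0.9470678589204017,-177.06254486858106],[0.00021977350804640593,0.9470688271033363,0.32103051012125716,82.08698557711291]])
FW=200/np.tan(np.radians(64.0137179656834/2))
def wr(u,v,z,p,yaw):
    d=TC[:,:3]@[(u-322.7228)/FW,-(v-194.187)/FW,-1]; t=TC[:,3]
    q=t+((p[2]-z)-t[1])/d[1]*d
    c,s=np.cos(yaw),np.sin(yaw)
    return np.r_[p[0]+q[0]*c-q[2]*s,p[1]+q[0]*s+q[2]*c],q
E
python3 - <<'E'
import cv2
s=cv2.imread('pics/w6.png')[0:230,130:370]
cv2.imwrite('pics/c10.png',cv2.resize(s,None,fx=3,fy=2.6,interpolation=cv2.INTER_NEAREST))
E
```

```text
(no output)
```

View pics/c10.png

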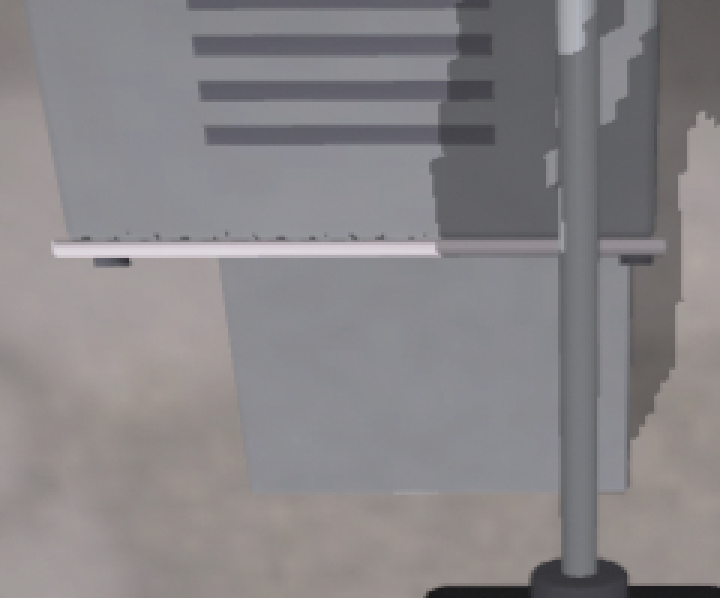

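```bash
python3 - <<'E'
from h import *
p=[553.99,-.25,79.27];y=-1.636
for n,u,v,z in [('aL',213.3,188.5,30),('aR',339,188.5,30),('aL2',203.7,99.2,30),('aR2',340,102,30),('rL',153.3,92,96),('rR',348.3,92,96),('rL2',140,7.7,96),('rR2',348.3,7.7,96),('shaft',(568+30)/6+130+0,100,79.27+51.4),('shaft2',130+579/3,200,130.7),('shaft3',130+578/3,5,130.7)]:
    w,q=wr(u,v,z,p,y); print(n,w,q)
E
```

```text
aL [569.15  80.88] [-81.95  49.27   9.84]
aR [563.05 -12.2 ] [11.33 49.27  9.82]
aL2 [632.56  76.29] [-81.49  49.27  73.41]
aR2 [624.72 -15.88] [10.99 49.27 71.6 ]
rL [638.38  76.1 ] [-81.68 -16.73  79.23]
rR [632.33 -16.74] [ 11.35 -16.73  79.25]
rL2 [673.75  73.64] [-81.54 -16.73 114.69]
rR2 [667.8  -18.14] [ 10.44 -16.73 114.74]
shaft [633.15  30.64] [-35.98 -51.4   76.98]
shaft2 [590.9   -1.88] [ -0.78 -51.43  36.94]
shaft3 [662.31  -6.39] [ -0.93 -51.43 108.49]
```

>>> apply_moves(motion=[[-0.1, 0, -2.5, 0, 4.2], [-0.25, 0, -5.5, 0, 4.2], [-0.25, 2.5, -5.5, 0, 4.2], [-0.25, 5.5, -5.5, 0, 4.2], [-0.25, 7.2, -5.5, 0, 4.2], [-0.25, 7.8, -5.5, 0, 4.2], [-0.25, 7.8, -5.5, 0, 4.2], [-0.25, 7.8, -5.5, 0, 4.2]])

```text
clock: 9.6
eef_pos: [500.6, 7.8, 1.9]
tool_rot: [-1.569, 0.0, -1.634]
force: [-0.3, 0.7, -1.6]
width: 49.3
```

```bash
python3 - <<'E'
from h import *
s=ctrl.read_state(); print(s['clock'],s['eef_pos'],s['tool_rot'],s['force'],s['torque'],s['width'])
d=snap('wrist','w7.png')
d=snap('scene','s7.png')
a=d['image'][165:255,240:360]; cv2.imwrite('pics/c11.png',cv2.cvtColor(cv2.resize(a,None,fx=6,fy=6,interpolation=cv2.INTER_CUBIC),cv2.COLOR_RGB2BGR))
E
```

```text
9.6 [500.62   7.82   1.95] [-1.57  0.   -1.63] [-0.26  0.72 -1.64] [-0.04  0.02 -0.03] 49.306164367316846
```

View pics/c11.png

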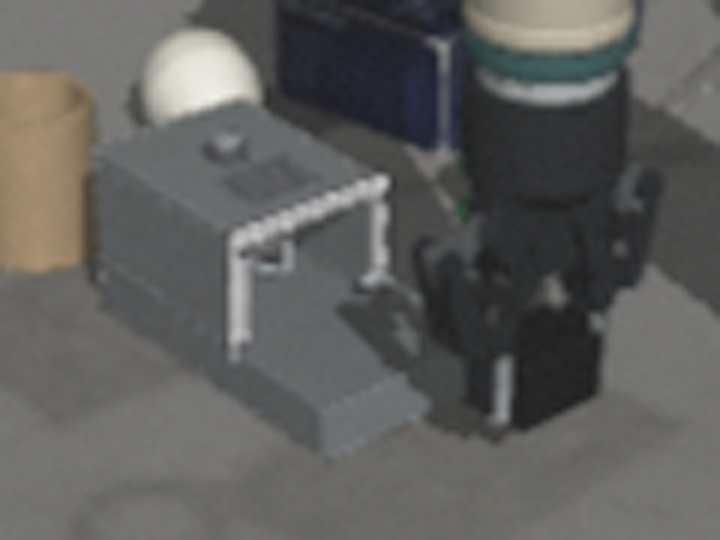

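View pics/w7.png

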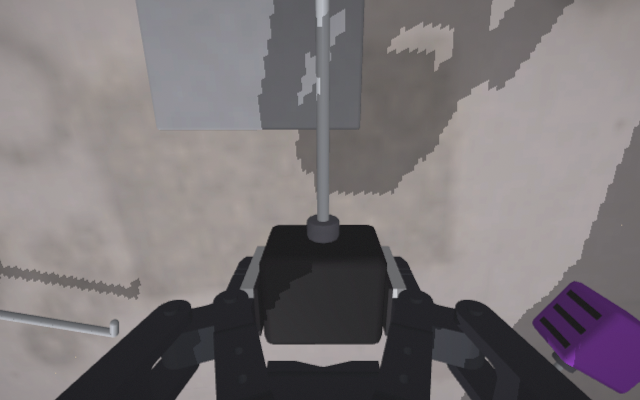

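```bash
python3 - <<'E'
from h import *
p=[500.62,7.82,1.95];y=-1.634
for n,u,v,z in [('aL',157,128.5,30),('aR',361,128.5,30),('aL2',138,10,30),('aR2',364,10,30),('sh1',323,215,53.3),('sh2',322,40,53.3)]:
    w,q=wr(u,v,z,p,y); print(n,w,q)
E
```

```text
aL [568.81  80.66] [-77.   -28.05  63.46]
aR [562.9  -12.89] [ 16.73 -28.05  63.46]
aL2 [616.81  77.45] [-76.83 -28.05 111.56]
aR2 [610.98 -15.3 ] [ 16.11 -28.05 111.6 ]
sh1 [530.76   6.69] [ -0.78 -51.35  30.15]
sh2 [598.03   2.82] [ -1.17 -51.35  97.53]
```

>>> apply_moves(motion=[[0.28, 0, 0, 0, 4.2], [0.28, 0, 0.8, 0, 4.2], [0.28, 0, 1.6, 0, 4.2], [0.28, 0, 2.4, 0, 4.2], [0.28, 0, 3.2, 0, 4.2], [0.28, 0, 4.0, 0, 4.2], [0.28, 0, 4.5, 0, 4.2], [0.28, 0, 4.5, 0, 4.2]])

```text
clock: 10.7
eef_pos: [545.1, 2.5, 1.2]
tool_rot: [-1.57, -0.0, -1.633]
force: [-0.6, -0.4, -1.7]
width: 48.9
```

```bash
python3 - <<'E'
from h import *
s=ctrl.read_state(); print(s['clock'],s['eef_pos'],s['tool_rot'],s['force'],s['torque'],s['width'])
d=snap('wrist','w8.png')
d=snap('scene','s8.png')
a=d['image'][165:255,240:360]; cv2.imwrite('pics/c12.png',cv2.cvtColor(cv2.resize(a,None,fx=6,fy=6,interpolation=cv2.INTER_CUBIC),cv2.COLOR_RGB2BGR))
E
```

```text
10.7 [545.13   2.5    1.19] [-1.57 -0.   -1.63] [-0.61 -0.4  -1.65] [ 0.02 -0.01 -0.02] 48.89604991851207
```

View pics/c12.png

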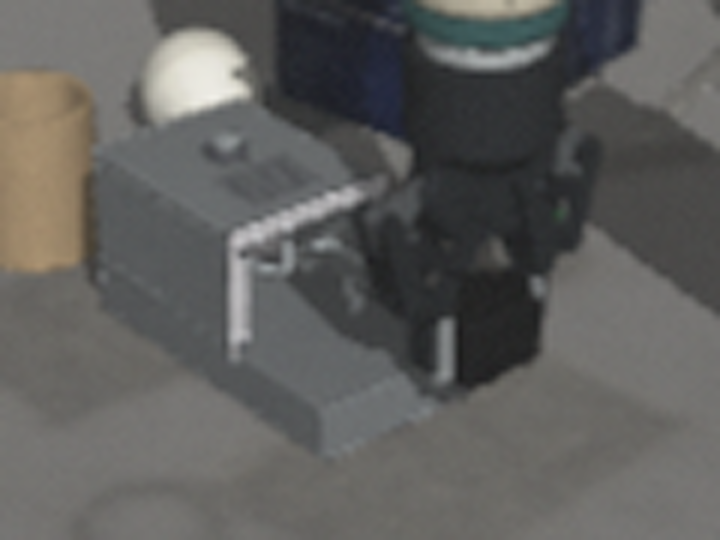

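View pics/w8.png

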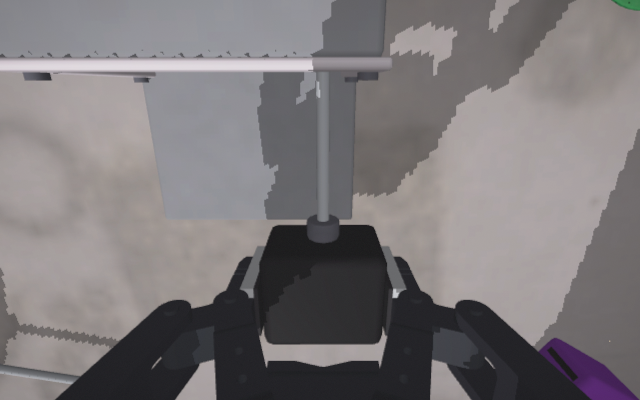

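```bash
python3 - <<'E'
from h import *
p=[545.13,2.5,1.19];y=-1.633
for n,u,v,z in [('aL',165,218.5,30),('aR',352.5,218.5,30),('aL2',146,85,30),('aR2',355,85,30),('sh1',323,215,52.6),('sh2',322.5,80,52.6)]:
    w,q=wr(u,v,z,p,y); print(n,w,q)
# hook in scene
import numpy as np
h=np.array([p[0],p[1]]); f=np.array([np.cos(-.062),np.sin(-.062)]); l=np.array([-f[1],f[0]])
for k in (0,5,10):
    print(6*(proj('scene',[*(h+114.6*f+k*l),52.6])-[240,165])+3)
E
```

```text
aL [569.04  81.17] [-80.   -28.81  18.97]
aR [563.15 -12.74] [ 14.09 -28.81  18.94]
aL2 [632.21  75.54] [-78.31 -28.81  82.37]
aR2 [626.54 -15.88] [ 13.28 -28.81  82.39]
sh1 [575.3   1.4] [ -0.78 -51.41  30.18]
sh2 [629.12  -1.74] [ -0.99 -51.41  84.09]
[325.4  242.65]
[317.72 245.72]
[310.02 248.79]
```

>>> apply_moves(motion=[[0, 0, 0.3, 0, 4.2], [0, 0, 0.6, 0, 4.2], [0, 0, 0.9, 0, 4.2], [0, 0, 1.2, 0, 4.2]])

```text
clock: 11.3
eef_pos: [557.0, 1.8, 1.2]
tool_rot: [-1.571, 0.0, -1.633]
force: [-0.7, -0.0, -2.2]
width: 49.3
```

>>> apply_moves(motion=[[0, 0, 0.25, 0, 4.2], [0, 0, 0.5, 0, 4.2], [0, 0, 0.75, 0, 4.2]])

```text
clock: 11.68
eef_pos: [564.3, 1.3, 1.2]
tool_rot: [-1.571, 0.0, -1.633]
force: [-0.2, -0.5, -1.8]
width: 49.1
```

>>> apply_moves(motion=[[0, 0, 0.25, 0, 4.2], [0, 0, 0.5, 0, 4.2], [0, 0, 0.5, 0, 4.2]])

```text
clock: 12.05
eef_pos: [569.5, 1.0, 1.2]
tool_rot: [-1.57, 0.0, -1.633]
force: [0.7, -0.4, -1.9]
width: 50.0
```

```bash
python3 - <<'E'
from h import *
s=ctrl.read_state(); print(s['clock'],s['eef_pos'],s['tool_rot'],s['force'],s['torque'],s['width'])
d=snap('scene','s9.png')
a=d['image'][190:225,270:315]; cv2.imwrite('pics/c13.png',cv2.cvtColor(cv2.resize(a,None,fx=14,fy=14,interpolation=cv2.INTER_NEAREST),cv2.COLOR_RGB2BGR))
E
```

```text
12.05 [569.48   1.     1.24] [-1.57  0.   -1.63] [ 0.68 -0.44 -1.9 ] [0.03 0.02 0.04] 49.959281968700786
```

View pics/c13.png

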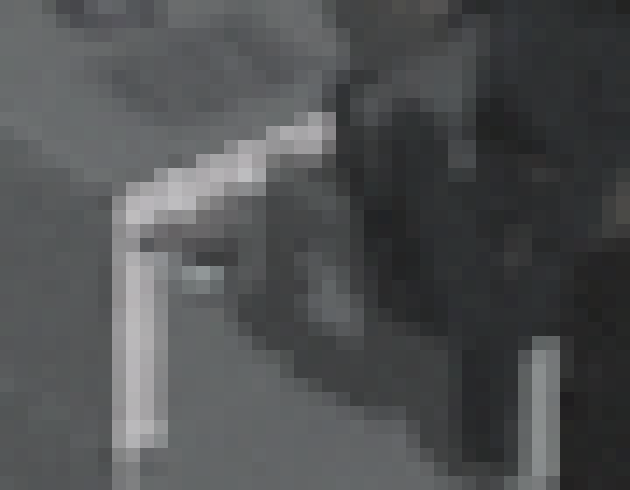

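>>> apply_moves(motion=[[-0.2, 0, 0, 0, 4.2], [-0.4, 0, 0, 0, 4.2], [-0.6, 0, 0, 0, 4.2], [-0.75, 0, 0, 0, 4.2]])

```text
clock: 12.6
eef_pos: [569.7, 8.8, 1.2]
tool_rot: [-1.571, 0.0, -1.633]
force: [0.5, 0.4, -2.3]
width: 49.1
```

>>> apply_moves(motion=[[-0.1, 0, 0, 0, 4.2], [-0.2, 0, 0, 0, 4.2]])

```text
clock: 12.85
eef_pos: [569.8, 10.5, 1.2]
tool_rot: [-1.571, -0.0, -1.633]
force: [-1.1, -0.0, -2.0]
width: 49.2
```

>>> apply_moves(motion=[[-0.1, 0, 0, 0, 4.2], [-0.15, 0, 0, 0, 4.2]])

```text
clock: 13.1
eef_pos: [569.9, 12.1, 1.2]
tool_rot: [-1.571, 0.0, -1.633]
force: [-0.3, -0.1, -1.2]
width: 49.5
```

>>> apply_moves(motion=[[-0.1, 0, 0, 0, 4.2], [-0.1, 0, 0, 0, 4.2]])

```text
clock: 13.35
eef_pos: [570.0, 13.1, 1.2]
tool_rot: [-1.571, 0.0, -1.633]
force: [0.3, -0.4, -1.6]
width: 49.2
```

>>> apply_moves(motion=[[-0.1, 0, 0, 0, 4.2], [-0.1, 0, 0, 0, 4.2]])

```text
clock: 13.6
eef_pos: [570.0, 14.1, 1.2]
tool_rot: [-1.571, 0.0, -1.633]
force: [0.5, 0.8, -2.1]
width: 49.9
```

>>> apply_moves(motion=[[-0.1, 0, 0, 0, 4.2], [-0.1, 0, 0, 0, 4.2]])

```text
clock: 13.85
eef_pos: [570.1, 15.1, 1.2]
tool_rot: [-1.571, 0.0, -1.633]
force: [0.0, -0.1, -1.4]
width: 49.6
```

>>> apply_moves(motion=[[-0.1, 0, 0, 0, 4.2], [-0.1, 0, 0, 0, 4.2]])

```text
clock: 14.1
eef_pos: [570.1, 16.1, 1.2]
tool_rot: [-1.571, 0.0, -1.633]
force: [0.1, 0.4, -1.0]
width: 49.4
```

>>> apply_moves(motion=[[0, 0, -0.15, 0, 4.2], [0, 0, -0.3, 0, 4.2], [0, 0, -0.45, 0, 4.2]])

```text
clock: 14.48
eef_pos: [565.4, 16.3, 1.2]
tool_rot: [-1.571, 0.0, -1.633]
force: [0.0, 0.7, -1.4]
width: 49.6
```

>>> apply_moves(motion=[[0, 0, -0.1, 0, 4.2], [0, 0, -0.2, 0, 4.2]])

```text
clock: 14.72
eef_pos: [563.6, 16.4, 1.2]
tool_rot: [-1.571, -0.0, -1.633]
force: [0.6, 0.3, -1.4]
width: 49.4
```

>>> apply_moves(motion=[[0, 0, -0.1, 0, 4.2], [0, 0, -0.2, 0, 4.2]])

```text
clock: 14.98
eef_pos: [561.6, 16.5, 1.2]
tool_rot: [-1.571, -0.0, -1.633]
force: [0.2, 0.0, -1.1]
width: 49.9
```

>>> apply_moves(motion=[[0, 0, -0.1, 0, 4.2], [0, 0, -0.2, 0, 4.2]])

```text
clock: 15.22
eef_pos: [559.6, 16.6, 1.2]
tool_rot: [-1.571, 0.0, -1.633]
force: [0.3, 0.2, -0.7]
width: 49.2
```

>>> apply_moves(motion=[[0, 0, -0.1, 0, 4.2], [0, 0, -0.2, 0, 4.2]])

```text
clock: 15.48
eef_pos: [558.1, 16.7, 1.3]
tool_rot: [-1.57, -0.0, -1.633]
force: [1.5, -0.2, -3.0]
width: 49.3
```

```bash
python3 - <<'E'
from h import *
s=ctrl.read_state(); print(s['clock'],s['eef_pos'],s['tool_rot'],s['force'],s['torque'],s['width'])
d=snap('scene','s10.png')
a=d['image'][190:225,270:315]; cv2.imwrite('pics/c14.png',cv2.cvtColor(cv2.resize(a,None,fx=14,fy=14,interpolation=cv2.INTER_NEAREST),cv2.COLOR_RGB2BGR))
E
```

```text
15.475 [558.12  16.72   1.29] [-1.57 -0.   -1.63] [ 1.5  -0.21 -2.95] [-0.05 -0.31  0.01] 49.28051998532555
```

View pics/c14.png

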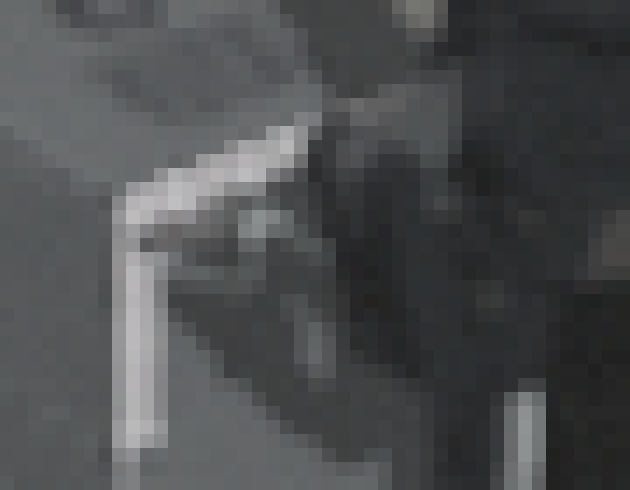

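>>> apply_moves(motion=[[0, 0, -0.05, 0, 4.2], [0, 0, -0.1, 0, 4.2]])

```text
clock: 15.78
eef_pos: [557.8, 16.8, 1.4]
tool_rot: [-1.569, 0.0, -1.633]
force: [3.7, 1.0, -3.3]
width: 49.2
```

>>> apply_moves(motion=[[0, 0, -0.05, 0, 4.2], [0, 0, -0.1, 0, 4.2]])

```text
clock: 16.02
eef_pos: [556.4, 17.1, 1.4]
tool_rot: [-1.569, 0.0, -1.633]
force: [4.1, 0.5, -2.2]
width: 49.6
```

>>> apply_moves(motion=[[0, 0, -0.05, 0, 4.2], [0, 0, -0.1, 0, 4.2]])

```text
clock: 16.27
eef_pos: [555.0, 17.1, 1.3]
tool_rot: [-1.57, 0.0, -1.633]
force: [3.3, 0.8, -2.6]
width: 49.2
```

```bash
python3 - <<'E'
from h import *
s=ctrl.read_state(); print(s['clock'],s['eef_pos'],s['tool_rot'],s['force'],s['torque'],s['width'])
E
```

```text
16.275 [555.03  17.12   1.34] [-1.57  0.   -1.63] [ 3.29  0.82 -2.56] [ 0.16 -0.76  0.03] 49.22534971787529
```

>>> apply_moves(motion=[[0, 0, -0.15, 0, 4.2], [0, 0, -0.3, 0, 4.2], [0, 0, -0.45, 0, 4.2], [0, 0, -0.6, 0, 4.2], [0, 0, -0.75, 0, 4.2], [0, 0, -0.9, 0, 4.2]])

```text
clock: 17.02
eef_pos: [545.8, 17.4, 1.3]
tool_rot: [-1.57, -0.0, -1.633]
force: [5.3, 1.4, -1.4]
width: 49.2
```

>>> apply_moves(motion=[[0, 0, -0.15, 0, 4.2], [0, 0, -0.3, 0, 4.2], [0, 0, -0.45, 0, 4.2], [0, 0, -0.6, 0, 4.2], [0, 0, -0.75, 0, 4.2], [0, 0, -0.9, 0, 4.2]])

```text
clock: 17.77
eef_pos: [536.8, 18.1, 1.3]
tool_rot: [-1.57, 0.0, -1.633]
force: [5.3, 0.1, -2.3]
width: 49.3
```

```bash
python3 - <<'E'
from h import *
s=ctrl.read_state(); print(s['clock'],s['eef_pos'],s['tool_rot'],s['force'],s['torque'],s['width'])
d=snap('wrist','w11.png')
d=snap('scene','s11.png')
a=d['image'][165:255,240:360]; cv2.imwrite('pics/c15.png',cv2.cvtColor(cv2.resize(a,None,fx=6,fy=6,interpolation=cv2.INTER_CUBIC),cv2.COLOR_RGB2BGR))
E
```

```text
17.775 [536.8   18.07   1.3 ] [-1.57  0.   -1.63] [ 5.29  0.1  -2.34] [ 0.01 -0.99  0.07] 49.31067226370561
```

View pics/c15.png

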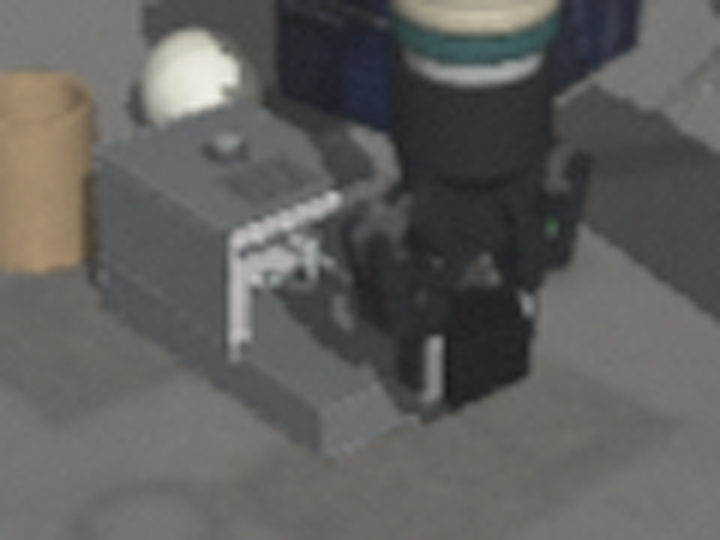

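View pics/w11.png

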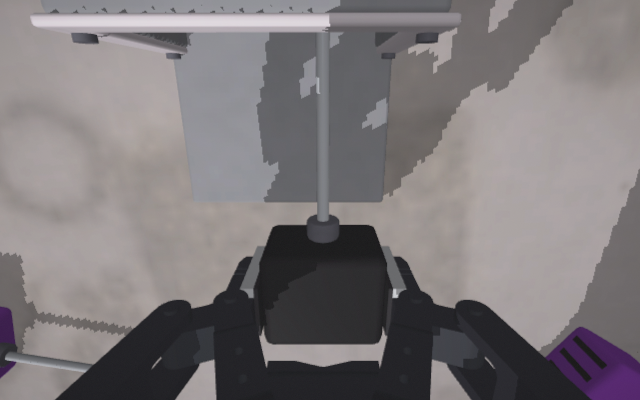

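Cassette is moving forward (bright face and bail near the mouth), 5 N. Continue.

>>> apply_moves(motion=[[0, 0, -0.15, 0, 4.2], [0, 0, -0.3, 0, 4.2], [0, 0, -0.45, 0, 4.2], [0, 0, -0.6, 0, 4.2], [0, 0, -0.75, 0, 4.2], [0, 0, -0.9, 0, 4.2]])

```text
clock: 18.62
eef_pos: [527.9, 18.6, 1.3]
tool_rot: [-1.57, 0.0, -1.633]
force: [5.4, -0.6, -1.9]
width: 49.4
```

>>> apply_moves(motion=[[0, 0, -0.15, 0, 4.2], [0, 0, -0.3, 0, 4.2], [0, 0, -0.45, 0, 4.2], [0, 0, -0.6, 0, 4.2], [0, 0, -0.75, 0, 4.2], [0, 0, -0.9, 0, 4.2]])

```text
clock: 19.38
eef_pos: [517.2, 19.1, 1.0]
tool_rot: [-1.573, -0.0, -1.633]
force: [1.5, 0.0, -2.5]
width: 49.8
```

>>> apply_moves(motion=[[0, 0, -0.15, 0, 4.2], [0, 0, -0.3, 0, 4.2], [0, 0, -0.45, 0, 4.2], [0, 0, -0.6, 0, 4.2], [0, 0, -0.75, 0, 4.2], [0, 0, -0.9, 0, 4.2]])

```text
clock: 20.12
eef_pos: [509.6, 19.8, 1.2]
tool_rot: [-1.571, 0.0, -1.633]
force: [1.9, -0.0, -1.9]
width: 49.2
```

```bash
python3 - <<'E'
from h import *
s=ctrl.read_state(); print(s['clock'],s['eef_pos'],s['tool_rot'],s['force'],s['torque'],s['width'])
d=snap('wrist','w12.png')
E
```

```text
20.125 [509.62  19.76   1.23] [-1.57  0.   -1.63] [ 1.87 -0.02 -1.85] [-0.01 -0.3   0.06] 49.22995000870155
```

View pics/w12.png

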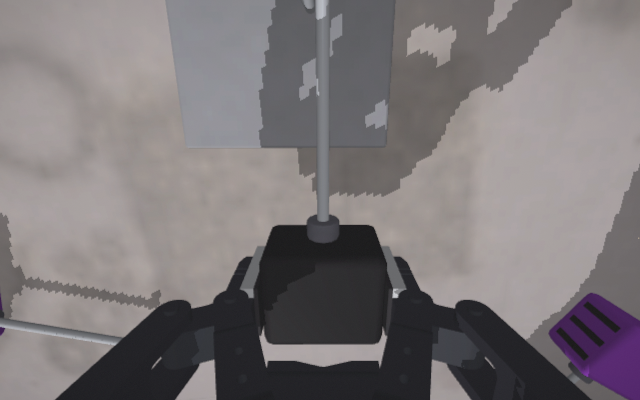

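>>> apply_moves(motion=[[0, 0, -0.2, 0, 4.2], [0, 0, -0.4, 0, 4.2], [0, 0, -0.6, 0, 4.2], [0, 0, -0.8, 0, 4.2], [0, 0, -1.0, 0, 4.2], [0, 0, -1.2, 0, 4.2], [0, 0, -1.4, 0, 4.2], [0, 0, -1.6, 0, 4.2], [0, 0, -1.8, 0, 4.2], [0, 0, -2.0, 0, 4.2]])

```text
clock: 21.42
eef_pos: [489.6, 21.0, 1.2]
tool_rot: [-1.571, 0.0, -1.633]
force: [1.1, 0.1, -2.2]
width: 49.3
```

>>> apply_moves(motion=[[0, 0, -0.2, 0, 4.2], [0, 0, -0.4, 0, 4.2], [0, 0, -0.6, 0, 4.2], [0, 0, -0.8, 0, 4.2], [0, 0, -1.0, 0, 4.2], [0, 0, -1.2, 0, 4.2], [0, 0, -1.4, 0, 4.2], [0, 0, -1.6, 0, 4.2], [0, 0, -1.8, 0, 4.2], [0, 0, -2.0, 0, 4.2]])

```text
clock: 22.68
eef_pos: [469.7, 22.2, 1.2]
tool_rot: [-1.571, 0.0, -1.633]
force: [2.8, -0.3, -1.8]
width: 49.3
```

```bash
python3 - <<'E'
from h import *
s=ctrl.read_state(); print(s['clock'],s['eef_pos'],s['tool_rot'],s['force'],s['torque'],s['width'])
d=snap('wrist','w13.png')
d=snap('scene','s13.png')
a=d['image'][165:255,240:360]; cv2.imwrite('pics/c16.png',cv2.cvtColor(cv2.resize(a,None,fx=6,fy=6,interpolation=cv2.INTER_CUBIC),cv2.COLOR_RGB2BGR))
E
```

```text
22.675 [469.71  22.24   1.24] [-1.57  0.   -1.63] [ 2.8  -0.29 -1.79] [ 0.03 -0.24  0.  ] 49.349072068720986
```

View pics/w13.png

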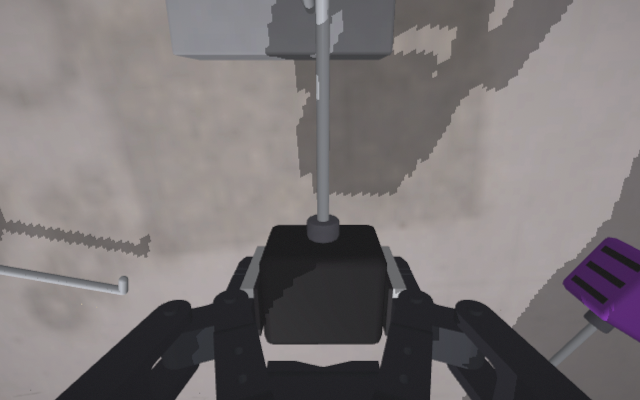

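View pics/c16.png

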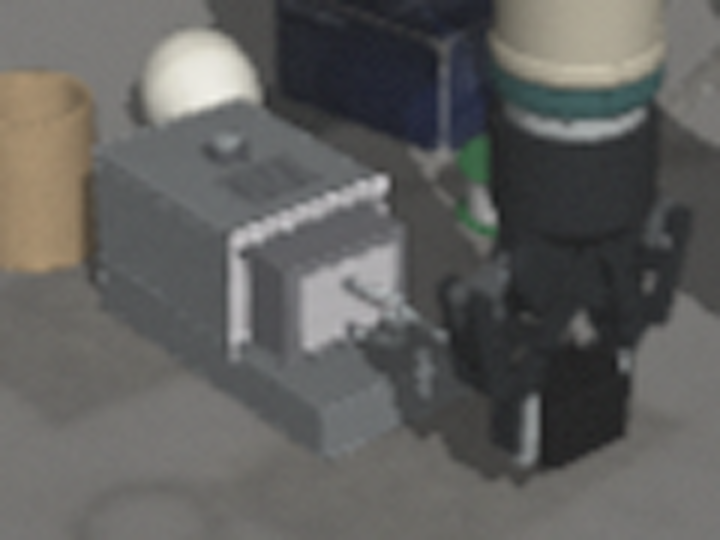

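```bash
python3 - <<'E'
from h import *
o=np.array([634.5,29.2]);f=np.array([np.cos(-.062),np.sin(-.062)]);l=np.array([-f[1],f[0]])
for x,y,z in [(303,352,30),(300,275,84),(403,240,84),(403,310,30),(235,355,30),(325,455,30),(255,245,84)]:
    w=onz('scene',(x-3)/6+240,(y-3)/6+165,z)[:2]-o; print((x,y,z),w@f,w@l)
E
```

```text
(303, 352, 30) -20.050047716921167 19.774824378483597
(300, 275, 84) -33.09335612140639 31.20435825961663
(403, 240, 84) -38.22242550460265 -28.730418312556314
(403, 310, 30) -20.4969909876914 -44.18329010401554
(235, 355, 30) -1.0581942929750512 47.25763897319188
(325, 455, 30) -97.76157532662118 68.06601691790115
(255, 245, 84) 3.5269458062867454 30.17758567011369
```

>>> apply_moves(motion=[[0, 0, -0.2, 0, 4.2], [0, 0, -0.4, 0, 4.2], [0, 0, -0.6, 0, 4.2], [0, 0, -0.8, 0, 4.2], [0, 0, -1.0, 0, 4.2], [0, 0, -1.2, 0, 4.2], [0, 0, -1.4, 0, 4.2], [0, 0, -1.6, 0, 4.2], [0, 0, -1.8, 0, 4.2], [0, 0, -2.0, 0, 4.2], [0, 0, -2.1, 0, 4.2], [0, 0, -2.1, 0, 4.2]])

```text
clock: 24.28
eef_pos: [448.7, 23.6, 1.2]
tool_rot: [-1.571, -0.0, -1.633]
force: [1.2, 0.2, -1.6]
width: 48.9
```

```bash
python3 - <<'E'
from h import *
s=ctrl.read_state(); print(s['clock'],s['eef_pos'],s['tool_rot'],s['force'],s['torque'],s['width'])
d=snap('wrist','w14.png')
d=snap('scene','s14.png')
a=d['image'][165:255,240:360]; cv2.imwrite('pics/c17.png',cv2.cvtColor(cv2.resize(a,None,fx=6,fy=6,interpolation=cv2.INTER_CUBIC),cv2.COLOR_RGB2BGR))
t=snap('top','t14.png'); a=t['image'][130:220,250:350]; cv2.imwrite('pics/c18.png',cv2.cvtColor(cv2.resize(a,None,fx=6,fy=6,interpolation=cv2.INTER_CUBIC),cv2.COLOR_RGB2BGR))
E
```

```text
24.275 [448.66  23.59   1.22] [-1.57 -0.   -1.63] [ 1.2   0.18 -1.55] [-0.02 -0.16  0.06] 48.94919499229955
```

View pics/w14.png

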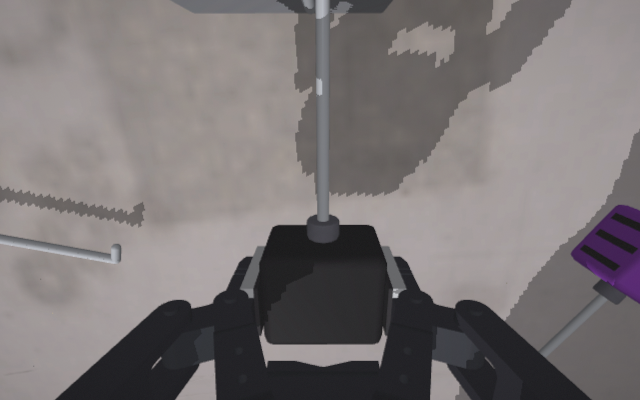

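View pics/c17.png

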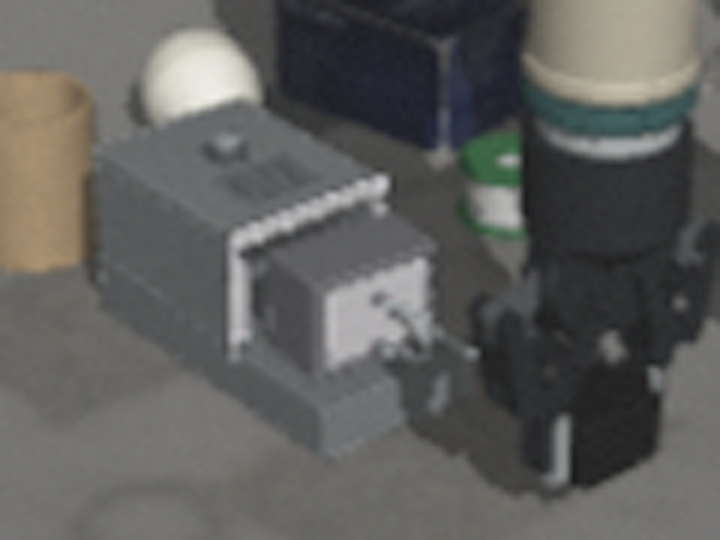

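View pics/c18.png

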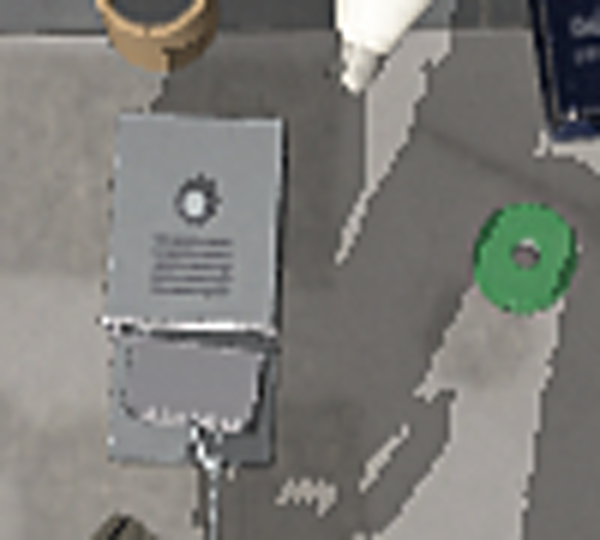

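```bash
python3 - <<'E'
from h import *
t=cv2.imread('pics/t14.png')[180:212,262:302]; cv2.imwrite('pics/c19.png',cv2.resize(t,None,fx=16,fy=16,interpolation=cv2.INTER_NEAREST))
s=cv2.imread('pics/s14.png')[195:235,275:320]; cv2.imwrite('pics/c20.png',cv2.resize(s,None,fx=14,fy=14,interpolation=cv2.INTER_NEAREST))
E
```

```text
(no output)
```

View pics/c19.png

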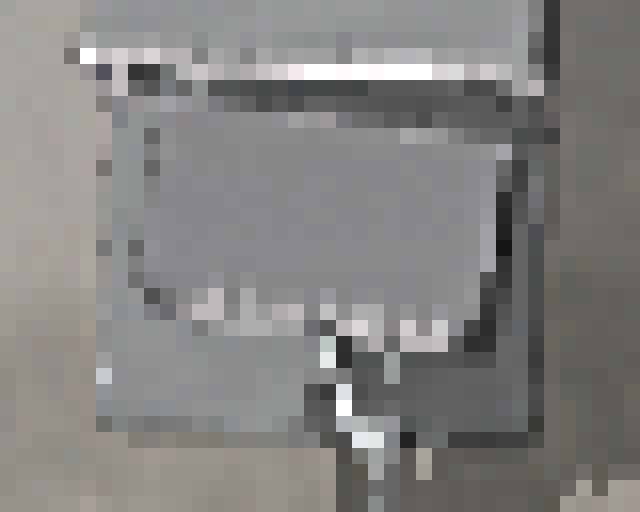

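View pics/c20.png

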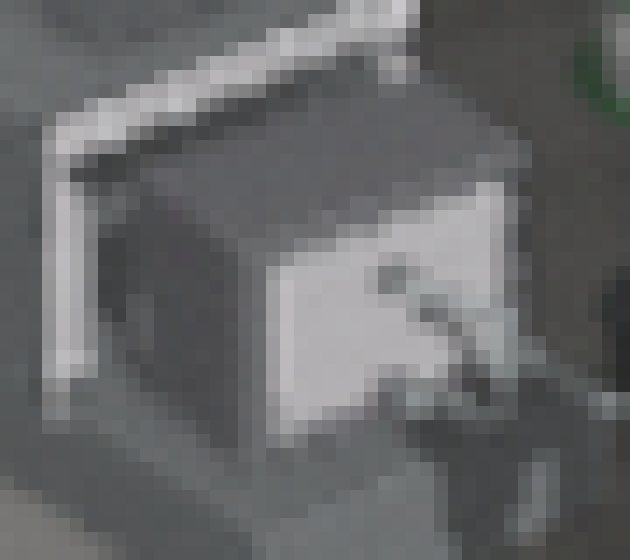

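```bash
python3 - <<'E'
from h import *
f=np.array([np.cos(-.062),np.sin(-.062)]);l=np.array([-f[1],f[0]])
o=np.array([634.5,29.2])
for n,x,y,z in [('apFL',100,428,30),('apFR',540,442,30),('roofL',90,50,96),('roofR',540,75,96),('rearL',160,100,84),('rearR',505,142,84),('frL',145,300,84),('frR',470,345,84)]:
    w=onz('top',x/16-.5+262,y/16-.5+180,z)[:2]; q=w-o; print(n,w,q@f,q@l)
for n,x,y,z in [('faceLlow',258,460,30),('faceLtop',245,250,84),('faceRtop',520,170,84),('rearLtop',130,165,84),('rearLlow',125,375,30),('postLfoot',50,430,30)]:
    w=onz('scene',x/14-.5+275,y/14-.5+195,z)[:2]; q=w-o; print(n,w,q@f,q@l)
E
```

```text
apFL [563.72  80.03] -73.79722320907922 46.34970777413594
apFR [559.39 -14.6 ] -72.24967666175131 -48.37110534441986
roofL [635.93  76.32] -1.4930036211522815 47.12042991826144
roofR [629.38 -17.31] -2.2241990189599297 -46.7336575660191
rearL [626.96  62.71] -9.599716711197958 32.97431161941982
rearR [617.09  -9.49] -14.98215122361909 -39.6940238184133
frL [584.8   66.04] -51.88769375773815 33.689345326837746
frR [574.41  -1.77] -58.059202870436344 -34.6332877924901
faceLlow [592.65  59.38] -43.63801386169572 27.531221076401177
faceLtop [590.04  64.81] -46.581042059891686 32.786610895276496
faceRtop [575.55   1.  ] -57.08901315400907 -31.796168900564627
rearLtop [632.13  58.98] -4.20674869351963 29.57392021375615
rearLlow [636.92  57.38] 0.6735570970570279 28.27264221735222
postLfoot [631.03  83.3 ] -6.811165992580288 53.77784515231969
```

>>> apply_moves(motion=[[0, 0, -0.15, 0, 4.2], [0, 0, -0.3, 0, 4.2], [0, 0, -0.45, 0, 4.2], [0, 0, -0.5, 0, 4.2], [0, 0, -0.5, 0, 4.2]])

```text
clock: 25.05
eef_pos: [443.8, 23.9, 1.2]
tool_rot: [-1.571, -0.0, -1.633]
force: [0.8, -0.1, -1.7]
width: 49.1
```

>>> apply_moves(motion=[[0, 0, 0.2, 0, 4.2], [0, 0, 0.4, 0, 4.2], [0, 0, 0.6, 0, 4.2], [0, 0, 0.75, 0, 4.2], [0, 0, 0.75, 0, 4.2]])

```text
clock: 25.68
eef_pos: [451.5, 23.4, 1.2]
tool_rot: [-1.571, 0.0, -1.633]
force: [0.5, -0.5, -1.6]
width: 49.3
```

>>> apply_moves(motion=[[0.2, 0, 0, 0, 4.2], [0.4, 0, 0, 0, 4.2], [0.6, 0, 0, 0, 4.2]])

```text
clock: 26.05
eef_pos: [450.9, 17.2, 1.2]
tool_rot: [-1.571, -0.0, -1.633]
force: [-0.1, -0.5, -0.9]
width: 49.6
```

>>> apply_moves(motion=[[0.3, 0, 0, 0, 4.2], [0.6, 0, 0, 0, 4.2], [0.9, 0, 0, 0, 4.2], [1.2, 0, 0, 0, 4.2], [1.6, 0, 0, 0, 4.2], [1.6, 0, 0, 0, 4.2]])

```text
clock: 26.8
eef_pos: [450.0, 1.0, 1.2]
tool_rot: [-1.571, -0.0, -1.634]
force: [-0.2, -0.2, -1.7]
width: 49.1
```

```bash
python3 - <<'E'
from h import *
s=ctrl.read_state(); print(s['clock'],s['eef_pos'],s['tool_rot'],s['force'],s['torque'],s['width'])
d=snap('scene','s15.png'); s=d['image'][190:240,275:335]; cv2.imwrite('pics/c21.png',cv2.cvtColor(cv2.resize(s,None,fx=11,fy=11,interpolation=cv2.INTER_CUBIC),cv2.COLOR_RGB2BGR))
d=snap('wrist','w15.png')
t=snap('top','t15.png')['image'][180:220,262:310]; cv2.imwrite('pics/c22.png',cv2.cvtColor(cv2.resize(t,None,fx=14,fy=14,interpolation=cv2.INTER_NEAREST),cv2.COLOR_RGB2BGR))
E
```

```text
26.8 [449.96   0.95   1.23] [-1.57 -0.   -1.63] [-0.24 -0.21 -1.74] [-0.01  0.03  0.02] 49.071536778118826
```

View pics/c21.png

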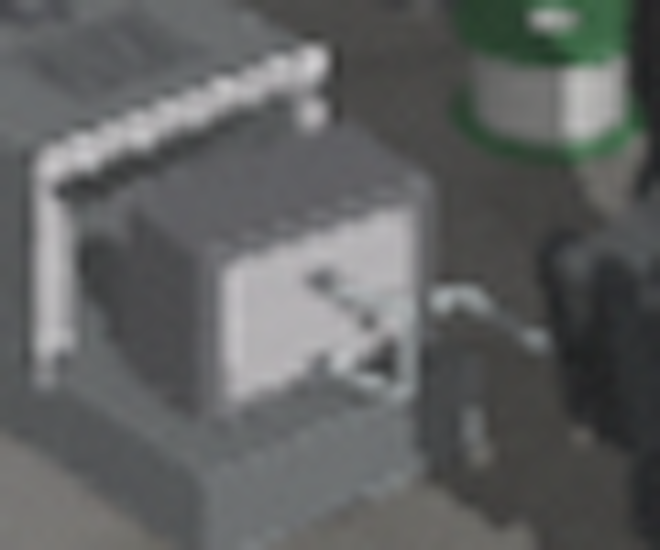

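View pics/c22.png

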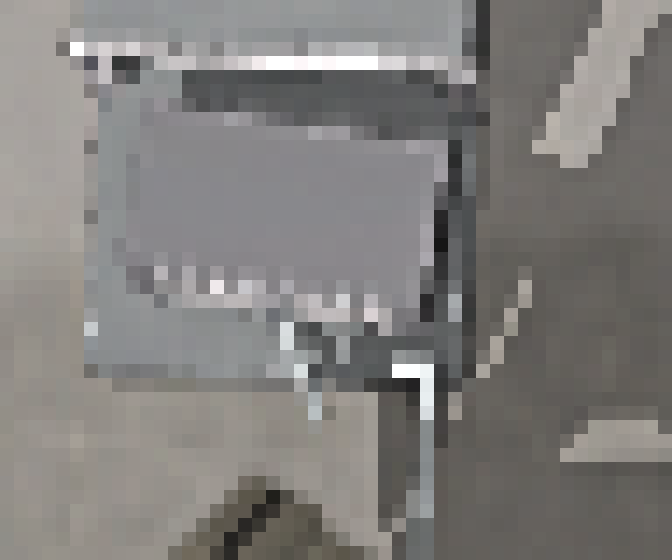

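>>> apply_moves(motion=[[0, 0, -1, 0, 4.2], [0, 0, -3, 0, 4.2], [0, -1.5, -4, 0, 4.2], [3, -5, -4, 0, 4.2], [8, -5.5, -3, 0, 4.2], [13, -5.5, -1, 0, 4.2], [18, -5.5, 1, 0, 4.2], [23, -5.5, 2.5, 0, 4.2], [27, -5.5, 3.5, 0, 4.2], [28.6, -5.5, 4, 0, 4.2], [28.6, -3, 4, 0, 4.2], [28.6, 0, 4, 0, 4.2], [28.6, 2, 4, 0, 4.2], [28.6, 2.8, 4, 0, 4.2], [28.6, 3.0, 4, 0, 4.2], [28.6, 3.0, 4, 0, 4.2]])

```text
clock: 28.95
eef_pos: [472.5, -286.5, -28.1]
tool_rot: [-1.57, -0.0, -1.633]
force: [0.6, -0.5, -1.4]
width: 49.2
```

```bash
python3 - <<'E'
from h import *
s=ctrl.read_state(); print(s['clock'],s['eef_pos'],s['tool_rot'],s['force'],s['torque'],s['width'])
d=snap('scene','s16.png'); d=snap('wrist','w16.png')
E
```

```text
28.95 [ 472.53 -286.54  -28.06] [-1.57 -0.   -1.63] [ 0.63 -0.47 -1.4 ] [-0.04 -0.   -0.03] 49.18566005536655
```

View pics/s16.png

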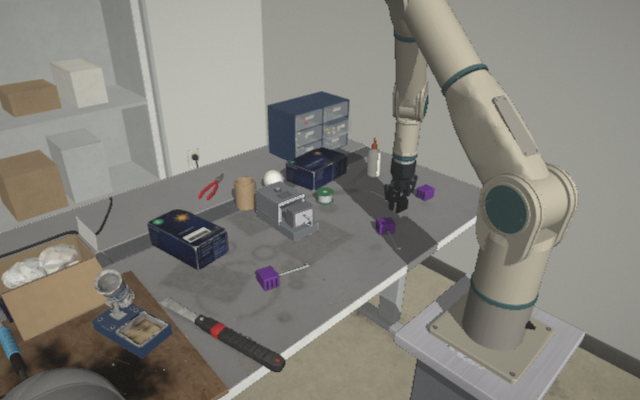

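View pics/w16.png

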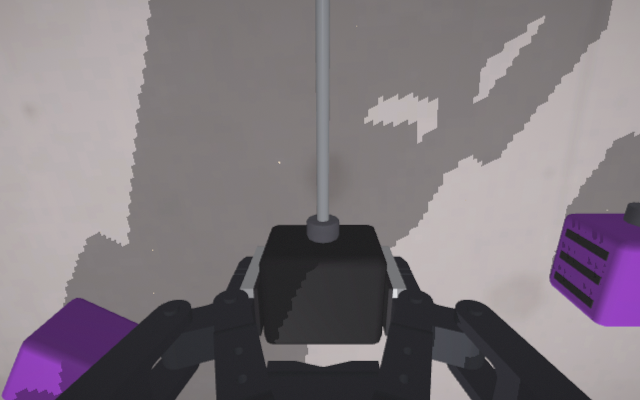

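>>> apply_moves(motion=[[0, 0.3, 0, 0, 4.2], [0, 0.5, 0, 0, 4.2], [0, 0.6, 0, 0, 4.2], [0, 0.6, 0, 0, 4.2]])

```text
clock: 29.55
eef_pos: [472.0, -286.5, -34.9]
tool_rot: [-1.571, 0.0, -1.633]
force: [0.0, -0.8, -1.7]
width: 49.3
```

>>> apply_moves(motion=[[0, 0.06, 0, 0, 4.2], [0, 0.12, 0, 0, 4.2], [0, 0.12, 0, 0, 4.2]])

```text
clock: 29.92
eef_pos: [472.2, -286.6, -35.4]
tool_rot: [-1.57, 0.0, -1.633]
force: [-0.5, 1.6, 4.8]
width: 48.8
```

On the desk. Open slowly, then retreat straight up.

>>> apply_moves(motion=[[0, 0, 0, 0, 6], [0, 0, 0, 0, 8.5], [0, 0, 0, 0, 8.5], [0, 0, 0, 0, 8.5], [0, -2, 0, 0, 8.5], [0, -6, 0, 0, 8.5], [0, -11, 0, 0, 8.5], [0, -16, 0, 0, 8.5], [0, -18, 0, 0, 8.5], [0, -18, 0, 0, 8.5], [0, -18, 0, 0, 8.5], [0, -18, 0, 0, 8.5]])

```text
clock: 31.42
eef_pos: [471.4, -286.0, 142.7]
tool_rot: [-1.573, 0.001, -1.633]
force: [0.1, 0.4, -0.2]
width: 85.1
```

```bash
python3 - <<'E'
from h import *
s=ctrl.read_state(); print(s['clock'],s['eef_pos'],s['tool_rot'],s['force'],s['torque'],s['width'])
d=snap('scene','s17.png'); a=d['image'][180:245,270:350]; cv2.imwrite('pics/c23.png',cv2.cvtColor(cv2.resize(a,None,fx=9,fy=9,interpolation=cv2.INTER_CUBIC),cv2.COLOR_RGB2BGR))
r=ctrl.mark_of(d,'cassette'); print([(x['location'],x['confidence']) for x in r])
d=snap('wrist','w17.png'); d=snap('top','t17.png')
for q in ['cassette','solder_reel','carton','file','hook_tool']:
    print(q,[(np.round(x['location'],0),round(x['confidence'],2)) for x in ctrl.mark_of(d,q)])
E
```

```text
31.425 [ 471.36 -285.97  142.74] [-1.57  0.   -1.63] [ 0.14  0.43 -0.21] [-0.04  0.   -0.02] 85.06894111290434
[([597.6, 30.1, 30.8], 0.63)]
cassette [(array([600.,  33.,  31.]), 0.55)]
solder_reel [(array([ 680., -158.,    3.]), 0.63)]
carton [(array([747., 312.,  -2.]), 0.55)]
file [(array([ 720., -378.,   -2.]), 0.73)]
hook_tool [(array([476., 257.,   3.]), 0.61), (array([ 466., -431.,   -1.]), 0.52), (array([635.,  29.,  -3.]), 0.49), (array([ 426., -158.,    1.]), 0.46)]
```

View pics/w17.png

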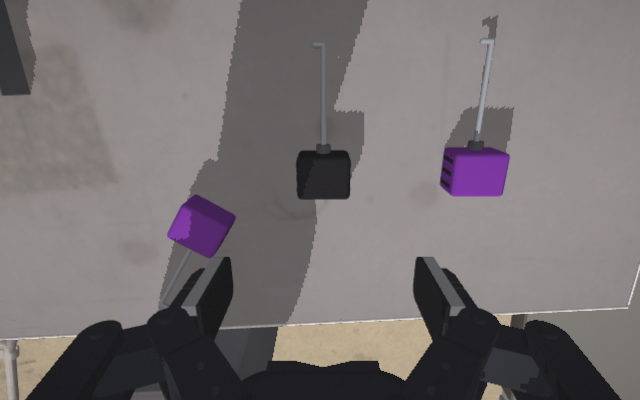

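View pics/c23.png

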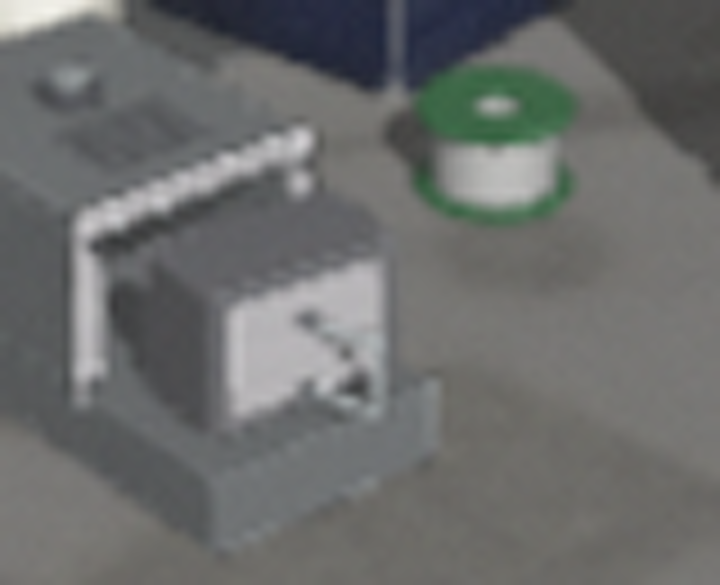

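View pics/t17.png

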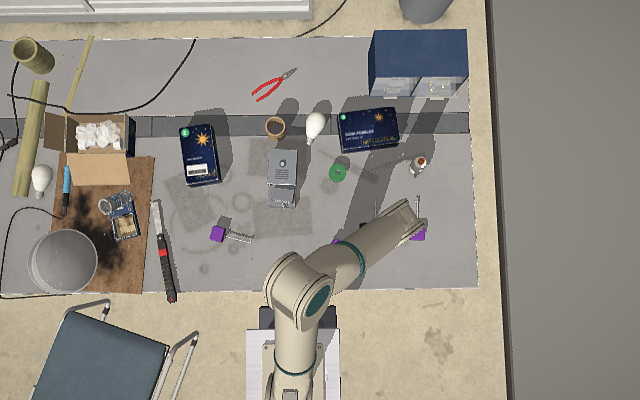

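```bash
python3 -c "
from cell import ctrl
print(ctrl.finish_job())"
```

```text
the job is handed in; nothing more can be done
None
```

I gripped the black hook tool and caught the cassette's bail by feel. I drew the cassette fully out onto the apron, unhooked, and laid the tool flat at about (472, -287) mm on the desk. I let go of it, raised the arm clear, and handed the job in at about 31.7 s.

- **Cassette:** my last checks put its origin at about (598–600, 30–33, 31) mm. That places its rear face about 14 mm in front of the mouth. It is turned slightly clockwise, by about 0.1 rad, but stands wholly on the apron.
- **Pull force:** the highest drawing force I read was 5.4 N. I only saw the force at the end of each move, so brief peaks in between would not have shown.
- **Bystanders:** the networks found the solder reel, carton and file within about 4 mm of where they started. The pictures show nothing else disturbed.
- **Gripper mismatch:** the real fingertips sit about 40 mm short of the reported TCP, so my first close of the fingers met only air above the handle. I went lower until the fingers touched the desk at about 5 N and gripped there. I used the same height, with the same light touch, to set the tool down.
- **Last hook-tool check:** the network did not report the black tool in the final top picture, because the arm hid it. The wrist picture shows it lying flat and released.

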